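# Put the plug gauges back and latch their case

## Task

Put the plug gauges that lie on the table away in the open case: lay each one in the cradle whose label has the colour of its collars, resting in both V supports, then shut the lid. Hook the wire loop of the draw latch over the keeper on the lid while the lever is still up, and snap the lever fully down so that the latch holds the lid tight; leave the other things on the table where they are.

Things in the scene. Friction and masses are not known exactly. Their poses are not given: they have to be found in the camera images.
- gauge_blue: loose plug gauge, the thinnest, 92 mm long along its y, lying: end barrels 14 mm in diameter (y -46 to -24, 34 to 46 mm), slimmer handle (12.6 mm) with two blue hexagonal collars, as wide as the barrels, against rolling; grip the bare handle between them (y -14 to 24 mm). Origin: middle of its length, 7 mm below its axis along own z, which turns as it rolls. 0.1 kg. May be absent.
- gauge_yellow: loose plug gauge, the middle one, 92 mm long along its y, lying: end barrels 16 mm in diameter (y -46 to -24, 34 to 46 mm), slimmer handle (14.6 mm) with two yellow hexagonal collars, as wide as the barrels, against rolling; grip the bare handle between them (y -14 to 24 mm). Origin: middle of its length, 8 mm below its axis along own z, which turns as it rolls. 0.1 kg. May be absent.
- gauge_green: loose plug gauge, the thickest, 92 mm long along its y, lying: end barrels 20 mm in diameter (y -46 to -24, 34 to 46 mm), slimmer handle (15.6 mm) with two green hexagonal collars, as wide as the barrels, against rolling; grip the bare handle between them (y -14 to 24 mm). Origin: middle of its length, 10 mm below its axis along own z, which turns as it rolls. 0.1 kg. May be absent.
- cradle_blue: blue gauge's slot, fixed on the case floor: black strip 106 x 26 mm with blue label, end stops 102 mm apart and two 7 mm wide V supports (90 deg, 23 mm across the top) at x = -40 and 40 mm. Origin: centre of underside, 6 mm above the table; x along the groove, z up. V bottom at z = 6, V tops at 18 mm. Seated, the gauge's axis lies along x at z = 15.9 mm, its middle at x = 0 within 8 mm, either end first.
- cradle_yellow: yellow gauge's slot, fixed on the case floor: black strip 106 x 26 mm with yellow label, end stops 102 mm apart and two 7 mm wide V supports (90 deg, 23 mm across the top) at x = -40 and 40 mm. Origin: centre of underside, 6 mm above the table; x along the groove, z up. V bottom at z = 6, V tops at 18 mm. Seated, the gauge's axis lies along x at z = 17.3 mm, its middle at x = 0 within 8 mm, either end first.
- cradle_green: green gauge's slot, fixed on the case floor: black strip 106 x 26 mm with green label, end stops 102 mm apart and two 7 mm wide V supports (90 deg, 23 mm across the top) at x = -40 and 40 mm. Origin: centre of underside, 6 mm above the table; x along the groove, z up. V bottom at z = 6, V tops at 18 mm. Seated, the gauge's axis lies along x at z = 20.1 mm, its middle at x = 0 within 8 mm, either end first.
- case: grey gauge case, fixed: tray 124 (x) x 184 (y) mm outside, walls 6 thick, 34 high; the three cradles stand in it side by side, 52 mm apart along y. Origin: centre of the tray's underside, on the table; x points to the lid hinge (away from the robot), y left, z up. A tongue 62 mm wide, 10 mm high runs from the tray's front to x = -187 mm and carries the draw latch at y = 0.
- lid (a joint): lid hinge, rad: 0 = shut, grows as the front edge rises, 1.57 = upright, stop 1.75. Stiff (0.22 N m): the lid stays where it is left. Hinge line along the case's y through x = 64, z = 36 mm of the case frame. The lid (grey frame, clear window) is 184 mm wide; shut, it covers z = 34 to 52.5 mm, front face at x = -62 mm; two bars inside keep seated gauges from jumping out.
- lid_edge (a point): middle of the lid's front edge on its outer (top) face, 126 mm from the hinge line; shut it is at x = -62, z = 52.5 mm of the case frame.
- keeper_seat (a point): where the bar's centre lies when hooked, on the keeper: steel hook 24 mm wide on the lid's front face. Axes: lid's (shut: x to the hinge, z up); lid shut it is at x = -86, z = 43.5 mm of the case. Shelf 4.5 mm below it; upturned lip in front (3 mm thick, leaning to the lid: inner side 3.5 mm in front of this point, 1.5 mm at its top, 9 mm above); lid face 24 mm behind.
- lever (a joint): latch lever, rad: 0 = down flat, pointing to the robot; 1.57 = upright; stop at 2.1, leaning over the keeper. Stays where it is left (0.035 N m) unless the hooked loop pulls it: then the spring resists from about 1.0 rad down to dead centre at 0.35 rad (some 5 N at the tip) and below that pulls it down to 0.
- lever_pivot (a point): lever's pivot axis (along the case's y), at x = -124, z = 28 mm of the case frame.
- lever_tip (a point): on the lever's red end pad, 48 mm from the pivot along the lever and 7.5 mm above the pivot (lever down): middle of the upper face, which looks up when the lever is down and to the lid when it is upright. Pad 28 mm wide, 16 long, 7 thick, ending 56 mm from the pivot; the steel lever is 22 mm wide. On the lever, x points from the tip to the pivot.
- loop (a joint): hinge of the wire loop on the lever, rad, relative to the lever: greater = folded up nearer to the lever (stop 2.3), smaller = lowered to the lid. Nearly free: the loop drops by its own weight unless it stands upright or leans on the lever. Its pin sits on the lever 13 mm from the lever pivot: with the lever upright, about 10 mm above and 9 mm in front of the pivot.
- loop_bar (a point): centre of the loop's cross bar (7 mm diameter, along the case's y), about 50 mm from the loop's hinge pin; its x axis points away from that pin, along the loop. The loop is 38 mm wide over two flat steel cheeks at the bar's ends (5 mm thick, 10 mm high, from 4 mm beyond the bar to 18 mm before it), to be pinched across the 38 mm.
- loop_spring (a joint): stretch of the sprung loop, m: 0 = slack; about 0.003 when the loop is hooked and the lever snapped down.
- short_bar: bystander, loose, not to be moved: steel length bar, 18 x 48 x 26 mm, along y. Origin: centre of its underside.
- spur_gear: bystander, loose, not to be moved: steel gear, 49 mm diameter, 18 mm high. Origin: centre of its underside.
- long_bar: bystander, loose, not to be moved: steel length bar, 18 x 80 x 26 mm, along y. Origin: centre of its underside.
- setting_rod: bystander, loose, not to be moved: steel rod with black sleeve, 12 x 70 x 12 mm, along y. Origin: centre of its underside.
- hex_bolt: bystander, loose, not to be moved: steel bolt, 22 x 54 x 19 mm, along y. Origin: centre of its underside.
- axis_blue (a point): on the long axis of the blue gauge, at the middle of its length (its height tells how the gauge lies, whatever its roll). Absent with its gauge.
- axis_yellow (a point): on the long axis of the yellow gauge, at the middle of its length (its height tells how the gauge lies, whatever its roll). Absent with its gauge.
- axis_green (a point): on the long axis of the green gauge, at the middle of its length (its height tells how the gauge lies, whatever its roll). Absent with its gauge.
Not all that is in view belongs to the job. Leave any orange look-alike of the gauge_green alone. Leave any orange or purple look-alike of the gauge_yellow alone.

How it is judged (in metres and radians):
On the way, in this order (a step that is already met when the one before it is completed fails the run):
1. every gauge present rests in its own cradle with the lid still open (angle between the y axis of gauge_blue and the x axis of cradle_blue, either way round below 0.08 rad and x of axis_blue in the frame of cradle_blue between -0.008 and 0.008 m and y of axis_blue in the frame of cradle_blue between -0.004 and 0.004 m and z of axis_blue in the frame of cradle_blue between 0.0134 and 0.0184 m and angle between the y axis of gauge_yellow and the x axis of cradle_yellow, either way round below 0.08 rad and x of axis_yellow in the frame of cradle_yellow between -0.008 and 0.008 m and y of axis_yellow in the frame of cradle_yellow between -0.004 and 0.004 m and z of axis_yellow in the frame of cradle_yellow between 0.0148 and 0.0198 m and angle between the y axis of gauge_green and the x axis of cradle_green, either way round below 0.08 rad and x of axis_green in the frame of cradle_green between -0.008 and 0.008 m and y of axis_green in the frame of cradle_green between -0.004 and 0.004 m and z of axis_green in the frame of cradle_green between 0.0176 and 0.0226 m and linear speed of each of gauge_blue, gauge_yellow, gauge_green below 0.02 m/s and value of joint lid above 0.9 rad), for 0.2 s.
2. the lid is shut with the lever still up (value of joint lid below 0.06 rad and value of joint lever above 0.8 rad), for 0.2 s.
3. the loop's bar lies behind the keeper's lip with the lever still up (all of step 2 and x of loop_bar in the frame of keeper_seat between -0.005 and 0.02 m and z of loop_bar in the frame of keeper_seat between -0.005 and 0.006 m), for 0.2 s.
4. the lever is snapped down with the loop drawn tight (x of loop_bar in the frame of keeper_seat between -0.005 and 0.02 m and z of loop_bar in the frame of keeper_seat between -0.005 and 0.006 m and value of joint lever below 0.08 rad and value of joint loop_spring above 0.0015 m), for 0.2 s.
At the end, for the whole second after the job is handed in: Every gauge present lies at rest in the cradle of its colour (axis within 8 mm along, 4 mm across, 2.5 mm in height and 0.08 rad of the groove); the lid is shut (under 0.04 rad); the loop's bar is behind the keeper's lip, the lever down (under 0.08 rad) and the loop stretched by more than 1.5 mm (all of step 4 and angle between the y axis of gauge_blue and the x axis of cradle_blue, either way round below 0.08 rad and x of axis_blue in the frame of cradle_blue between -0.008 and 0.008 m and y of axis_blue in the frame of cradle_blue between -0.004 and 0.004 m and z of axis_blue in the frame of cradle_blue between 0.0134 and 0.0184 m and angle between the y axis of gauge_yellow and the x axis of cradle_yellow, either way round below 0.08 rad and x of axis_yellow in the frame of cradle_yellow between -0.008 and 0.008 m and y of axis_yellow in the frame of cradle_yellow between -0.004 and 0.004 m and z of axis_yellow in the frame of cradle_yellow between 0.0148 and 0.0198 m and angle between the y axis of gauge_green and the x axis of cradle_green, either way round below 0.08 rad and x of axis_green in the frame of cradle_green between -0.008 and 0.008 m and y of axis_green in the frame of cradle_green between -0.004 and 0.004 m and z of axis_green in the frame of cradle_green between 0.0176 and 0.0226 m and linear speed of each of gauge_blue, gauge_yellow, gauge_green below 0.02 m/s and value of joint lid below 0.04 rad); the robot touches nothing.
It fails at once if the short bar is pushed away by more than 3 cm (distance of short_bar from where it was at the start of the episode above 0.03 m).
It fails at once if the spur gear is pushed away by more than 3 cm (distance of spur_gear from where it was at the start of the episode above 0.03 m).
It fails at once if the long bar is pushed away by more than 3 cm (distance of long_bar from where it was at the start of the episode above 0.03 m).
It fails at once if the setting rod is pushed away by more than 3 cm (distance of setting_rod from where it was at the start of the episode above 0.03 m).
It fails at once if the hex bolt is pushed away by more than 3 cm (distance of hex_bolt from where it was at the start of the episode above 0.03 m).
Of gauge_blue, gauge_yellow, gauge_green only 2 to 3 are there at a start; the rules pass over those that are not, and their reading is None.
At some moment in a run one of gauge_blue, gauge_yellow, gauge_green may be knocked a few centimetres aside while the robot is not near it.
Once in a run the grip may slacken for a moment while it holds something.
It also fails if it takes over 210 s, if anything falls off the work surface, if the arm or the gripper's body presses on something with over 40 N, if the wrist force passes 120 N, or if a joint passes its speed limit or range.

## Robot

A 7-joint arm with a two-finger parallel gripper is mounted at the origin on a cart in front of the work surface, level with it; the furniture and walls round the work are solid. World frame = base frame: x ahead of the robot, y to its left, z up, the work surface at z = 0. Lengths are in m, angles in degrees, forces in N, time in s.
With the tool pointing down it reaches from about 0.425 to 0.875 m from the base axis. Payload 4.7 kg.
Tool frame: the origin (TCP) lies on the centre line of the jaws, within the pads' length; the fingertips stand 11 mm ahead of it and the grasp point (between the pads) lies 8 mm behind it (finger_overhang is the x of the fingertips in the tool frame, in m); x points along the fingers, z is the direction in which the jaws open and shut, and the axes are right-handed (so a half turn about x gives the same grasp; the last joint's range is limited). The gripper opens to 87 mm and grips with 3 to 60 N. Pads are 19 mm wide; open, the fingers measure 117 mm over their backs; the gripper's body (75 mm by 190 mm) begins 51 mm behind the grasp point.
Start: joints at [67.328, 18.392, -4.016, 83.108, 1.295, 78.541, -3.26], TCP at [0.259, -0.596, 0.207] pointing down, gripper open.
Joint ranges: [-163.93, 163.93], [-17.29, 119.83], [-79.2, 71.16], [3.27, 140.29], [-89.18, 269.18], [5.43, 117.66], [-154.24, 154.24]. Speed limits (degrees/s): [147.25, 147.25, 180, 180, 180, 180, 180].

## Interface

Orientations are given as [roll, pitch, yaw] about the fixed x, y, z axes, in that order (R = Rz(yaw) Ry(pitch) Rx(roll)).
In Python, from cell import get_obs, read_camera, sign_off, cut_out, finger_overhang gives the robot as it stands.
- The arm moves only by the tool servo_tool, never from a script. Its argument "rows" is one flat list of numbers, 5 for each row, row after row: the shift along the world's x, y, z in mm, then the turn about the world's z in degrees, then the closure, from 0 (fully open) to 1 (shut). A call has 1 to 10 rows; each row is the pose to reach, as a shift and turn from the pose commanded when the call began; what a row does not reach only later rows make up. A row lasts 1/12 s, in which the tool goes at most 41.7 mm and 7.16 degrees, less where a joint would pass 70% of its speed; a pose out of reach is approached as far as the arm can. A call with a gripper value outside its range is refused whole. The fingers move at their own pace and stop on an object; "force" is the grip in N (left out, the last holds). Time passes only in rows, so rows that repeat a pose let the fingers close. It gives the time, the measured TCP pose, the force and the opening at its end, in the units of the state.
- get_obs(): the state, without advancing time (a new reading comes with each control period).
- read_camera(name): name is "scene" or "side" or "wrist"; returns a dict with "frame" (400x640x3 uint8, blue, green, red), "range_z" (400x640 float32, m along the optical axis (not along the pixel's ray), 0 where there is no reading), "intrinsics" (3x3 intrinsics, pixels), "cam_to_world" (4x4, takes a point from camera to world coordinates); the wrist camera has in their place "tool_from_camera" (4x4, takes a point from camera to tool coordinates, whose origin is the TCP and whose axes are the tool frame's). Camera axes: x right, y down, z forward; pixel columns grow to the right and rows downward; lengths in m; the calibration is good to about 2 mm. A picture is of the moment at which its call begins: read the wrist's pose just before it.
- sign_off(): hands the job in, once; it reports no verdict.
Trained networks look in a picture, given as the dict that the camera call returned (one of the last four; its "shot" number tells which), for a name from the list of things; names that differ only in an ending like _2 or _b are one class to them, and where a whole thing is asked for, a point or a joint stands for the part that bears it (a point fixed in the world has none). Each returns a list of dicts, best first, with "score" (0 to 1); they miss things now and then, are a little off and sometimes report something else, mostly with a low value. They report only what shows in the picture. A call takes as long as a camera call. They do not tell look-alikes from the thing itself.
- cut_out(name, picture): "pixels" (400x640 bool, what is visible of it) and "extent" ([centre column, centre row, width, height] in pixels, round what is visible of it).
The state is a dict: "time_s": time; "qpos": joint angles; "joint_velocities": joint speeds; "effort": joint torques, N m; "tool_pos": TCP position; "tool_rot": TCP orientation; "force": force on the tool from outside, world axes, zero at the start; "wrist_torque": the same for the moment, N m; "grip_width": finger opening in m.
Only numpy, scipy, OpenCV 4.12 (cv2) and the standard library are available. Lean on these libraries where they do the work, as an engineer would, in place of code of your own. Each camera call takes 0.05 s, during which the arm holds its last target.

## Working session

There is one attempt and no reset: what is moved stays moved. The work goes in short steps, Python scripts to look and compute and a tool call to move; the robot and the scene stay as the last step left them, time stands still between calls to the robot, and variables do not carry over. Pictures are saved under pics/ and viewed, and the job is handed in when it is done.

Besides the shell and the picture viewer there is one more tool, called as name(argument=value, ...), one argument or row to a line, values as JSON. servo_tool: Moves the arm, as the interface text tells. Its arguments: {"type":"object","properties":{"rows":{"type":"array"},"force":{"type":"number"}},"required":["rows"]}

```bash
ls; mkdir -p pics; cat > h.py <<'E'
import numpy as np, cv2
from cell import *
from scipy.spatial.transform import Rotation as R
def T_of(p):
    if "cam_to_world" in p: return np.array(p["cam_to_world"])
    o=get_obs(); T=np.eye(4); T[:3,:3]=R.from_euler('xyz',o["tool_rot"],degrees=True).as_matrix(); T[:3,3]=o["tool_pos"]
    return T@np.array(p["tool_from_camera"])
def pts(p,T=None):
    T=T_of(p) if T is None else T
    K=np.array(p["intrinsics"]); z=p["range_z"]; v,u=np.mgrid[:400,:640]
    c=np.stack([(u-K[0,2])/K[0,0]*z,(v-K[1,2])/K[1,1]*z,z],-1)
    w=c@T[:3,:3].T+T[:3,3]; w[z==0]=np.nan
    return w
def proj(p,X,T=None):
    T=T_of(p) if T is None else T
    K=np.array(p["intrinsics"]); c=(np.asarray(X)-T[:3,3])@T[:3,:3]; q=c@K.T
    return q[...,:2]/q[...,2:]
E
cat > a.py <<'E'
from h import *
o=get_obs(); print({k:(np.round(v,3).tolist()) for k,v in o.items()}, finger_overhang)
for n in ["scene","side","wrist"]:
    p=read_camera(n); cv2.imwrite(f"pics/{n}0.png",p["frame"]); print(n,np.round(T_of(p),3).tolist(),np.array(p["intrinsics"]).tolist())
E
python3 a.py
```

```text
pics
{'time_s': 0.0, 'qpos': [67.327, 18.439, -4.016, 83.175, 1.295, 78.542, -3.261], 'joint_velocities': [0.021, 0.029, -0.039, -0.093, -0.058, 0.082, -0.092], 'effort': [0.0, -49.129, -0.404, -31.252, -0.064, 0.044, 0.0], 'tool_pos': [0.259, -0.596, 0.206], 'tool_rot': [-177.189, 89.888, 116.294], 'force': [-0.426, 0.105, -0.172], 'wrist_torque': [0.064, -0.005, 0.018], 'grip_width': 0.087} 0.011
scene [[-0.671, -0.566, 0.48, -0.051], [-0.742, 0.509, -0.437, 0.605], [0.003, -0.649, -0.761, 1.053], [0.0, 0.0, 0.0, 1.0]] [[492.44357374546547, 0.0, 317.6161648973128], [0.0, 492.44357374546547, 198.14174861973316], [0.0, 0.0, 1.0]]
side [[0.914, -0.253, 0.318, 0.17], [-0.406, -0.541, 0.737, -0.968], [-0.015, -0.802, -0.597, 0.879], [0.0, 0.0, 0.0, 1.0]] [[465.2236378917583, 0.0, 315.8053418758263], [0.0, 465.2236378917583, 200.30062938529193], [0.0, 0.0, 1.0]]
wrist [[0.399, -0.876, -0.27, 0.333], [-0.917, -0.381, -0.117, -0.565], [-0.001, 0.294, -0.956, 0.383], [0.0, 0.0, 0.0, 1.0]] [[298.8522589756365, 0.0, 320.9073241971158], [0.0, 298.8522589756365, 194.62599569457484], [0.0, 0.0, 1.0]]
```

View pics/scene0.png

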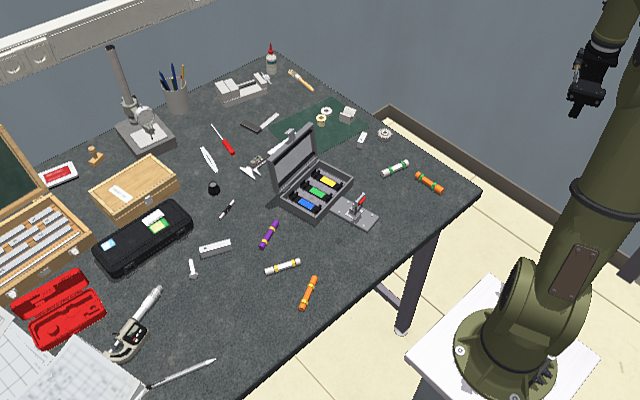

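View pics/side0.png

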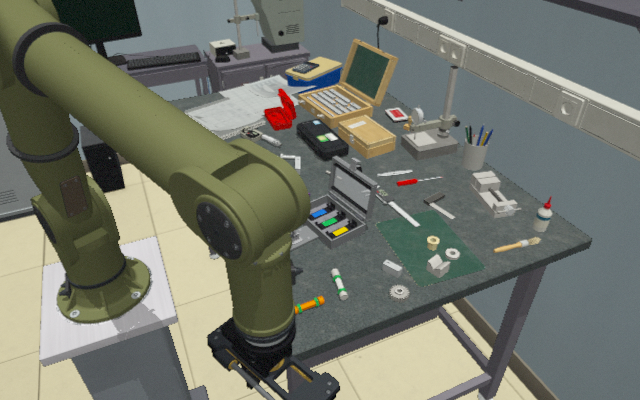

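View pics/wrist0.png

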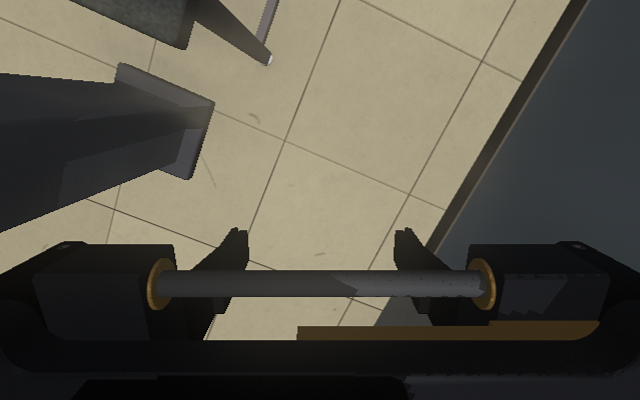

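```bash
cat > b.py <<'E'
from h import *
p=read_camera("scene"); W=pts(p); im=p["frame"].copy()
for n in ["gauge_blue","gauge_yellow","gauge_green","cradle_blue","cradle_yellow","cradle_green","case","lid","lever","loop","loop_bar","keeper_seat","short_bar","spur_gear","long_bar","setting_rod","hex_bolt"]:
    for d in cut_out(n,p)[:3]:
        m=d["pixels"]; w=W[m]; w=w[~np.isnan(w[:,0])]
        if d["score"]<.1: continue
        c=np.median(w,0); 
        q=w[w[:,2]>0.003][:,:2]; 
        r=cv2.minAreaRect((q*1000).astype(np.float32)) if len(q)>4 else None
        print(n,round(d["score"],2),np.round(d["extent"]).tolist(),m.sum(),"med",np.round(c,3),"z",np.round(np.percentile(w[:,2],[2,98]),3),"rect",np.round(np.hstack([r[0],r[1],r[2]])).tolist() if r else None, "col",np.round(np.median(p["frame"][m],0)))
cv2.imwrite("pics/zoom1.png",cv2.resize(im[110:330,200:460],None,fx=3,fy=2.7,interpolation=cv2.INTER_CUBIC))
E
python3 b.py
```

```text
gauge_yellow 0.55 [283.0, 270.0, 40.0, 18.0] 259 med [0.501 0.224 0.012] z [-0.004  0.018] rect [500.0, 221.0, 92.0, 23.0, 64.0] col [180. 212. 229.]
gauge_yellow 0.51 [308.0, 291.0, 19.0, 38.0] 235 med [0.4   0.225 0.012] z [0.002 0.018] rect [403.0, 223.0, 17.0, 91.0, 29.0] col [ 66. 155. 254.]
gauge_yellow 0.48 [270.0, 237.0, 19.0, 27.0] 174 med [0.6   0.186 0.012] z [0.005 0.017] rect [600.0, 185.0, 17.0, 90.0, 27.0] col [167.  74. 148.]
gauge_green 0.73 [394.0, 168.0, 27.0, 20.0] 224 med [ 0.54  -0.236  0.013] z [-0.003  0.02 ] rect [545.0, -240.0, 95.0, 30.0, 79.0] col [144. 172. 150.]
gauge_green 0.7 [429.0, 184.0, 31.0, 22.0] 190 med [ 0.436 -0.266  0.014] z [0.002 0.02 ] rect [436.0, -268.0, 91.0, 23.0, 1.0] col [ 65. 141. 208.]
cradle_blue 0.6 [304.0, 202.0, 30.0, 25.0] 281 med [0.621 0.046 0.009] z [0.004 0.021] rect [620.0, 44.0, 101.0, 31.0, 9.0] col [44. 41. 41.]
cradle_yellow 0.71 [327.0, 182.0, 33.0, 19.0] 280 med [ 0.642 -0.056  0.009] z [0.004 0.022] rect [639.0, -59.0, 109.0, 37.0, 9.0] col [44. 41. 44.]
cradle_green 0.57 [316.0, 191.0, 33.0, 24.0] 228 med [ 0.63  
[... 1260 characters left out ...]
70.0] 2093 med [0.704 0.013 0.099] z [0.04  0.184] rect [737.0, -34.0, 107.0, 291.0, 39.0] col [117. 114. 114.]
spur_gear 0.68 [386.0, 136.0, 14.0, 14.0] 170 med [ 0.66  -0.324  0.011] z [-0.004  0.018] rect [664.0, -328.0, 48.0, 53.0, 43.0] col [158. 163. 166.]
long_bar 0.93 [216.0, 249.0, 31.0, 18.0] 353 med [0.652 0.318 0.022] z [0.001 0.028] rect [655.0, 315.0, 79.0, 22.0, 68.0] col [133. 132. 131.]
long_bar 0.7 [321.0, 178.0, 112.0, 108.0] 4807 med [ 0.674 -0.011  0.032] z [0.001 0.162] rect [651.0, -3.0, 214.0, 427.0, 86.0] col [127. 124. 125.]
hex_bolt 0.51 [192.0, 268.0, 10.0, 19.0] 109 med [0.641 0.393 0.012] z [0.001 0.019] rect [649.0, 393.0, 19.0, 56.0, 73.0] col [237. 238. 239.]
```

```bash
ls pics
```

```text
scene0.png
side0.png
wrist0.png
zoom1.png
```

View pics/zoom1.png

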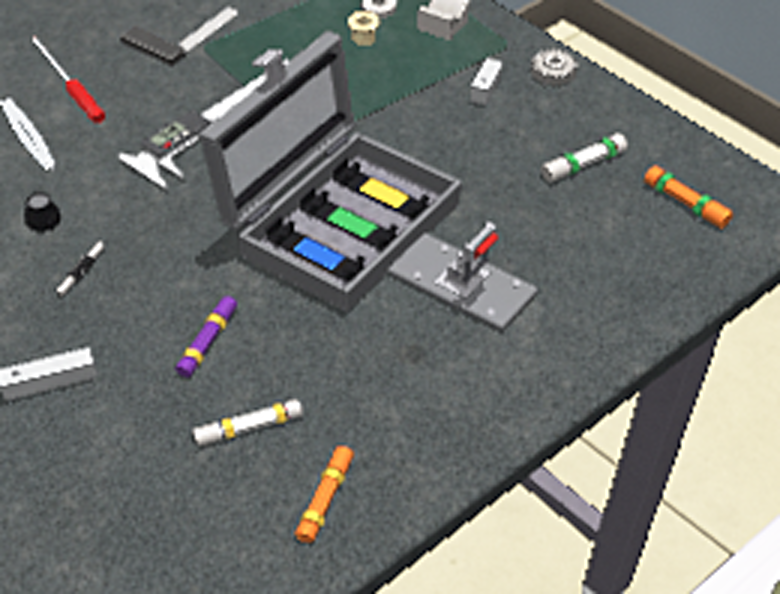

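```bash
cat >> h.py <<'E'
def pose():
    o=get_obs(); M=R.from_euler('xyz',o["tool_rot"],degrees=True).as_matrix()
    z=M[:,2]; y=M[:,1]
    return np.array(o["tool_pos"]), np.degrees(np.arctan2(z[1],z[0])), np.degrees(np.arctan2(y[1],y[0])), M
def show():
    t,j,y,M=pose(); o=get_obs(); print("t",round(o["time_s"],2),"tcp mm",np.round(t*1000,1),"jaw deg",round(j,1),"tooly",round(y,1),"F",np.round(o["force"],1),"w",round(o["grip_width"]*1000,1),"q",np.round(o["qpos"]).tolist())
def pca(w):
    c=w[:,:2].mean(0); u,s,v=np.linalg.svd(w[:,:2]-c,full_matrices=False); d=v[0]
    t=(w[:,:2]-c)@d; lo,hi=np.percentile(t,[1,99]); a=np.degrees(np.arctan2(d[1],d[0]))%180
    return c+d*(lo+hi)/2, a, hi-lo
E
cat > c.py <<'E'
from h import *
show(); p=read_camera("wrist"); print(np.round(p["tool_from_camera"],3).tolist())
p=read_camera("scene"); W=pts(p)
for n in ["gauge_yellow","gauge_green"]:
    for d in cut_out(n,p)[:3]:
        w=W[d["pixels"]]; w=w[w[:,2]>.005]; print(n,d["extent"],pca(w),np.percentile(w[:,2],[50,95]))
E
python3 c.py
```

```text
t 1.05 tcp mm [ 259.  -596.2  207.1] jaw deg -66.5 tooly 23.5 F [-0.2  0.6  0. ] w 87.4 q [67.0, 18.0, -4.0, 83.0, 1.0, 79.0, -3.0]
[[-0.001, -0.294, 0.956, -0.177], [0.001, -0.956, -0.294, 0.081], [1.0, 0.0, 0.001, 0.001], [0.0, 0.0, 0.0, 1.0]]
gauge_yellow [284.6, 270.5, 36.1, 15.3] (array([0.50003228, 0.22252379]), np.float64(68.81678140083862), np.float64(0.08468531286675007)) [0.01252474 0.01660464]
gauge_yellow [271.2, 234.8, 21.0, 31.3] (array([0.60047685, 0.18402914]), np.float64(115.29597258404435), np.float64(0.08854663199157053)) [0.01273328 0.01685775]
gauge_yellow [307.8, 292.4, 16.9, 38.9] (array([0.40168106, 0.22359113]), np.float64(117.78226241278395), np.float64(0.08918499249548634)) [0.01271029 0.01697911]
gauge_green [395.6, 168.3, 26.6, 19.8] (array([ 0.53959217, -0.23813436]), np.float64(79.67177395849865), np.float64(0.09012563349067751)) [0.0145052  0.01999529]
gauge_green [428.6, 184.8, 32.8, 20.5] (array([ 0.43695809, -0.26695811]), np.float64(1.493093038848599), np.float64(0.09152213527298551)) [0.01457151 0.01992454]
```

servo_tool(
  rows=[25,32,30,6,0,50,64,30,12,0,75,96,30,18,0,100,128,30,24,0,125,160,30,30,0,150,192,30,36,0,175,224,30,42,0,200,256,30,48,0,225,288,30,54,0,250,320,30,57,0],
)

```text
time_s: 2.08
tool_pos: [0.5099, -0.2745, 0.2375]
tool_rot: [-38.9, 89.9, -48.1]
force: [0.2, -1.2, -0.4]
grip_width: 0.087
```

servo_tool(
  rows=[15,18,0,0,0,30,35,0,0,0,30,35,0,0,0,30,35,0,0,0],
)

```text
time_s: 2.42
tool_pos: [0.5398, -0.2397, 0.2371]
tool_rot: [57.1, 90.0, 47.8]
force: [-0.2, -1.0, -0.9]
grip_width: 0.087
```

```bash
cat > g.py <<'E'
from h import *
import sys
name,lbl=sys.argv[1],sys.argv[2]
show(); T=None
p=read_camera("wrist"); W=pts(p); im=p["frame"].copy()
for d in cut_out(name,p)[:3]:
    if d["score"]<.2: continue
    w=W[d["pixels"]]; w=w[(w[:,2]>.005)]
    print(name,round(d["score"],2),d["extent"],"col",np.median(p["frame"][d["pixels"]],0),pca(w),np.percentile(w[:,2],[2,50,95]))
    im[d["pixels"]]=im[d["pixels"]]//2+np.array([0,0,128],np.uint8)
cv2.imwrite(f"pics/{lbl}.png",p["frame"])
cv2.imwrite(f"pics/{lbl}_m.png",im)
E
python3 g.py gauge_green w1
```

```text
t 2.42 tcp mm [ 539.8 -239.7  237.1] jaw deg -9.3 tooly 80.7 F [-0.2 -1.  -0.9] w 87.0 q [44.0, 12.0, -26.0, 89.0, 5.0, 80.0, 8.0]
gauge_green 0.9 [254.2, 199.8, 71.0, 23.1] col [ 74. 154. 244.] (array([ 0.43703866, -0.27441587]), np.float64(1.4440842786764279), np.float64(0.09058578464781514)) [0.00815835 0.0161749  0.01969896]
gauge_green 0.73 [325.0, 166.8, 22.0, 71.2] col [165. 208. 173.] (array([ 0.54150624, -0.24499326]), np.float64(78.84328365265202), np.float64(0.09065147848706875)) [0.01015209 0.01621924 0.01941077]
```

View pics/w1.png

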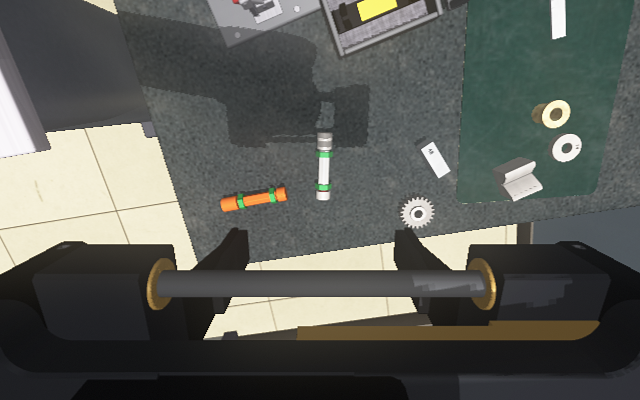

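servo_tool(
  rows=[0,-2,-35,0,0.5,0,-3,-70,-1,0.5,0,-5,-105,-1,0.5,0,-5,-140,-1.5,0.5,0,-5,-140,-1.5,0.5,0,-5,-140,-1.5,0.5],
)

```text
time_s: 3.02
tool_pos: [0.5368, -0.2472, 0.0958]
tool_rot: [170.8, 89.8, 159.7]
force: [0.0, 0.1, 1.0]
grip_width: 0.0549
```

```bash
python3 g.py gauge_green w2
```

```text
t 3.02 tcp mm [ 536.8 -247.2   95.8] jaw deg -11.1 tooly 78.9 F [0.  0.1 1. ] w 54.9 q [43.0, 18.0, -25.0, 99.0, 8.0, 66.0, 5.0]
gauge_green 0.71 [226.7, 234.6, 98.6, 29.5] col [ 71. 145. 217.] (array([ 0.44179451, -0.26976965]), np.float64(1.6195668410458381), np.float64(0.0887964445081756)) [0.00806699 0.01667677 0.02123731]
gauge_green 0.6 [329.2, 188.2, 24.3, 106.4] col [163.  177.  171.5] (array([ 0.54506928, -0.24332915]), np.float64(78.97962531169946), np.float64(0.09055846038258863)) [0.01093352 0.01864454 0.02191865]
```

View pics/w2_m.png

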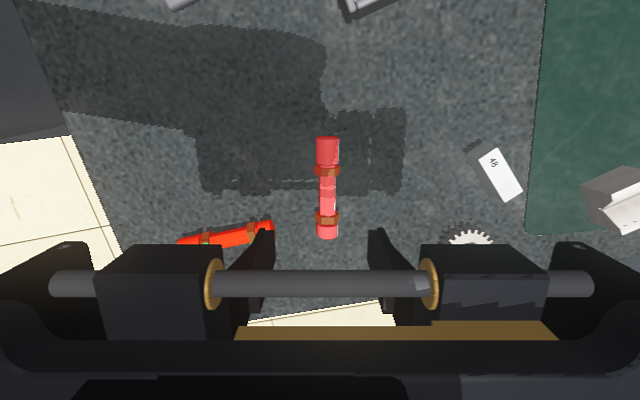

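```bash
python3 g.py gauge_green w3; python3 -c "
from h import *
show()"
```

```text
t 3.12 tcp mm [ 540.1 -247.6   99.6] jaw deg -11.1 tooly 78.9 F [-0.1 -0.1  1. ] w 48.2 q [43.0, 18.0, -25.0, 98.0, 8.0, 66.0, 5.0]
gauge_green 0.92 [324.5, 186.9, 26.4, 101.3] col [162. 175. 171.] (array([ 0.54325537, -0.24267342]), np.float64(79.0848549430638), np.float64(0.09020315895297404)) [0.00980974 0.01688053 0.02014766]
gauge_green 0.74 [222.0, 230.4, 97.6, 23.9] col [ 76.  152.  236.5] (array([ 0.44003577, -0.26984252]), np.float64(178.72309864487718), np.float64(0.08799813776398979)) [0.00736013 0.01565627 0.01968756]
t 3.22 tcp mm [ 540.8 -247.3  100.1] jaw deg -11.0 tooly 79.0 F [ 0.4 -0.4  0.2] w 44.9 q [43.0, 18.0, -25.0, 98.0, 8.0, 66.0, 5.0]
```

servo_tool(
  rows=[1.5,0,-35,0,0.5,1.5,0,-65,0,0.5,1.5,0,-87,0,0.5,1.5,0,-87,0,0.5,1.5,0,-87,0,0.7,1.5,0,-87,0,1,1.5,0,-87,0,1,1.5,0,-87,0,1,1.5,0,-87,0,1,1.5,0,-87,0,1],
  force=25,
)

```text
time_s: 4.05
tool_pos: [0.541, -0.2465, 0.011]
tool_rot: [-21.4, 89.9, -32.5]
force: [-1.1, -0.3, 0.2]
grip_width: 0.0115
```

servo_tool(
  rows=[0,0,0,0,1,0,0,0,0,1,0,0,35,0,1,0,0,70,0,1,0,0,100,0,1,0,0,130,0,1,0,0,150,0,1,0,0,150,0,1],
)

```text
time_s: 4.72
tool_pos: [0.5434, -0.2473, 0.1657]
tool_rot: [-16.5, 89.5, -27.5]
force: [0.3, 0.2, 1.2]
grip_width: 0.0006
```

```bash
python3 g.py gauge_green w4
```

```text
t 4.72 tcp mm [ 543.4 -247.3  165.7] jaw deg -11.0 tooly 79.0 F [0.3 0.2 1.2] w 0.6 q [44.0, 15.0, -25.0, 94.0, 7.0, 72.0, 6.0]
gauge_green 0.91 [236.2, 215.8, 85.6, 32.8] col [ 76. 158. 245.] (array([ 0.43652221, -0.27181835]), np.float64(1.4341791112559008), np.float64(0.0906054372399969)) [0.00610105 0.01355079 0.01713133]
gauge_green 0.56 [318.6, 172.2, 24.1, 86.1] col [155. 166. 163.] (array([ 0.54080898, -0.24224538]), np.float64(79.50456991801258), np.float64(0.0904604079585633)) [0.00681514 0.0134858  0.01685172]
```

View pics/w4.png

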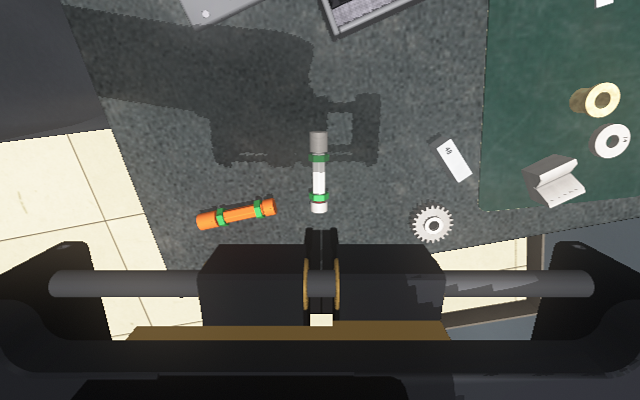

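```bash
python3 - <<'E'
from h import *
show(); p=read_camera("wrist"); K=p["intrinsics"]; Tc=np.array(p["tool_from_camera"])
for n,X in dict(tcp=[0,0,0],tip=[.011,0,0],grasp=[-.008,0,0],tipy=[.011,.0095,0],tipym=[.011,-.0095,0]).items():
    print(n,proj(p,np.array(X),Tc))
z=p["range_z"]; print(np.round(z[225:320:6,315:330:7],3))
W=pts(p,Tc); print(np.round(W[228:330:6,312],3))
p=read_camera("side"); cv2.imwrite("pics/side1.png",p["frame"])
q=proj(p,pose()[0]); print(q)
p=read_camera("scene"); cv2.imwrite("pics/scene1.png",cv2.resize(p["frame"][50:250,240:560],None,fx=2.5,fy=2.5));print(proj(p,pose()[0]))
E
```

```text
t 4.82 tcp mm [ 540.9 -246.4  160.8] jaw deg -11.0 tooly 79.0 F [-0.1  0.3 -0.3] w 0.4 q [44.0, 15.0, -25.0, 94.0, 7.0, 72.0, 6.0]
tcp [320.55624546 232.18146533]
tip [320.57059206 225.46118511]
grasp [320.5447865  237.54910498]
tipy [320.57328011 212.33867825]
tipym [320.56797719 238.22644514]
[[0.364 0.366 0.365]
 [0.174 0.174 0.174]
 [0.165 0.166 0.165]
 [0.159 0.158 0.159]
 [0.152 0.152 0.153]
 [0.147 0.152 0.147]
 [0.142 0.141 0.141]
 [0.135 0.136 0.135]
 [0.089 0.089 0.088]
 [0.086 0.087 0.087]
 [0.086 0.086 0.086]
 [0.086 0.087 0.087]
 [0.132 0.132 0.134]
 [0.133 0.132 0.133]
 [0.135 0.135 0.134]
 [1.479 1.48  1.482]]
[[ 0.162 -0.068 -0.011]
 [-0.021  0.008 -0.005]
 [-0.029  0.008 -0.005]
 [-0.035  0.008 -0.004]
 [-0.043  0.009 -0.004]
 [-0.048  0.008 -0.004]
 [-0.054  0.008 -0.004]
 [-0.098  0.032 -0.002]
 [-0.099  0.031 -0.002]
 [-0.101  0.03  -0.002]
 [-0.102  0.028 -0.002]
 [-0.103  0.027 -0.002]
 [-0.064 -0.004 -0.004]
 [-0.064 -0.007 -0.004]
 [-0.064 -0.01  -0.004]
 [ 1.064 -0.945 -0.043]
 [ 1.06  -0.979 -0.044]]
[339.70772401 240.93241792]
[403.31761901 129.57673608]
```

View pics/scene1.png

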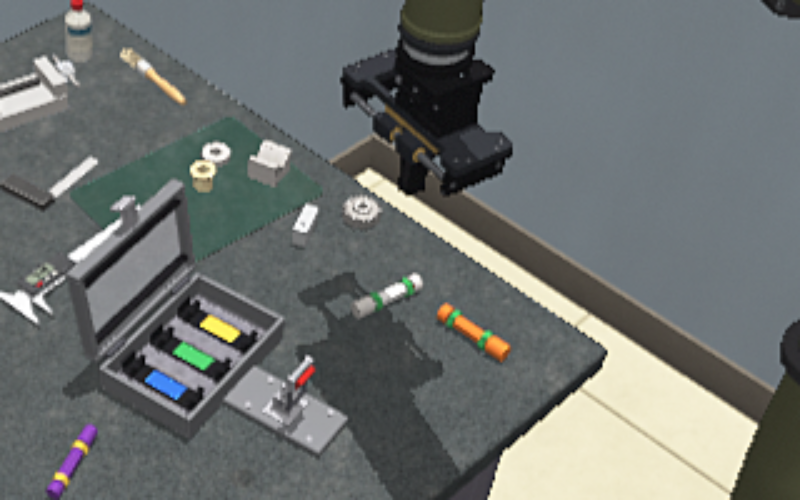

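View pics/side1.png

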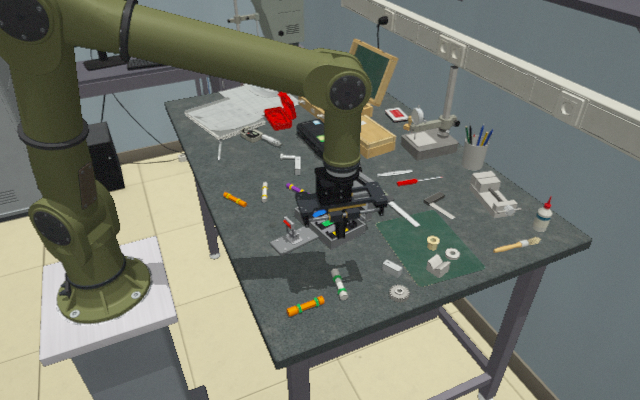

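```bash
python3 - <<'E'
from h import *
p=read_camera("wrist");Tc=np.array(p["tool_from_camera"]); W=pts(p,Tc)
for r in range(224,246,1): print(r,np.round(W[r,[308,314,318,324,330]]*1000).tolist())
q=W.reshape(-1,3); s=(np.abs(q[:,2])<.03)&(np.abs(q[:,1])<.03)&(q[:,0]<.08); print(np.nanmax(q[s],0), np.sort(q[s][:,0])[-10:])
for n in ["scene","side"]:
    p=read_camera(n); W=pts(p); T=np.eye(4); t,j,y,M=pose(); Q=(W.reshape(-1,3)-t)@M
    s=(np.abs(Q[:,2])<.03)&(np.abs(Q[:,1])<.03)&(np.abs(Q[:,0])<.08); q=Q[s]; o=np.argsort(q[:,0])[-12:]; print(n,s.sum(),np.round(q[o]*1000))
E
python3 -c "
import cv2
i=cv2.imread('pics/w4.png');cv2.imwrite('pics/z4.png',cv2.resize(i[190:340,240:400],None,fx=4,fy=4))"
```

```text
224 [[160.0, -61.0, -15.0], [159.0, -61.0, -8.0], [159.0, -61.0, -3.0], [159.0, -61.0, 4.0], [159.0, -61.0, 11.0]]
225 [[160.0, -63.0, -15.0], [159.0, -62.0, -8.0], [159.0, -62.0, -3.0], [158.0, -62.0, 4.0], [159.0, -62.0, 11.0]]
226 [[160.0, -64.0, -15.0], [158.0, -63.0, -8.0], [159.0, -64.0, -3.0], [160.0, -64.0, 4.0], [160.0, -64.0, 11.0]]
227 [[-15.0, 10.0, -7.0], [160.0, -65.0, -8.0], [159.0, -65.0, -3.0], [158.0, -64.0, 4.0], [159.0, -65.0, 11.0]]
228 [[-16.0, 10.0, -7.0], [159.0, -66.0, -8.0], [159.0, -66.0, -3.0], [159.0, -66.0, 4.0], [-16.0, 10.0, 6.0]]
229 [[-16.0, 9.0, -7.0], [159.0, -68.0, -8.0], [160.0, -68.0, -3.0], [159.0, -67.0, 4.0], [-16.0, 9.0, 6.0]]
230 [[-18.0, 10.0, -7.0], [-14.0, 8.0, -4.0], [-16.0, 9.0, -1.0], [-15.0, 8.0, 2.0], [-20.0, 10.0, 5.0]]
231 [[-20.0, 10.0, -7.0], [-16.0, 8.0, -4.0], [-17.0, 8.0, -1.0], [-17.0, 8.0, 2.0], [-20.0, 10.0, 5.0]]
232 [[-21.0, 10.0, -7.0], [-19.0, 9.0, -4.0], [-18.0, 8.0, -1.0], [-18.0, 8.0, 2.0], [-22.0, 10.0, 5.0]]
233 [[-23.0, 10.0, -7.0], [-19.0, 8.0, -4.0], [-19.0, 8.0, -1.0], [-21.0, 9.0, 2.0], [-22.0, 10.0, 5.0]]
23
[... 1165 characters left out ...]
0, -6.0], [-34.0, 8.0, -3.0], [-35.0, 8.0, -1.0], [-36.0, 9.0, 2.0], [-35.0, 8.0, 5.0]]
[-0.0139736   0.02999871  0.02999425] [-0.01514551 -0.01504909 -0.0150304  -0.0150155  -0.01500523 -0.0147961
 -0.01476927 -0.01446823 -0.01439151 -0.0139736 ]
scene 141 [[-19.   3. -12.]
 [-19.  14.   5.]
 [-18.  -5. -10.]
 [-18.  14.  -8.]
 [-16.   3.  -8.]
 [-16.  10.  -8.]
 [-16.  12.   2.]
 [-16.  15. -10.]
 [-15.  14.   4.]
 [-15.   7.  -9.]
 [-15.  11.  -1.]
 [-13.  -4.  -8.]]
side 205 [[-19.   1. -11.]
 [-19.  -9.  -9.]
 [-19. -10.  -7.]
 [-19.  -7.  -4.]
 [-18. -12. -10.]
 [-18.  -8.   3.]
 [-17.  -9.  -2.]
 [-16. -10.   5.]
 [-16. -10.   7.]
 [-15.  -7.   1.]
 [-14.  -7.   3.]
 [-14.  -8.  -7.]]
```

View pics/z4.png

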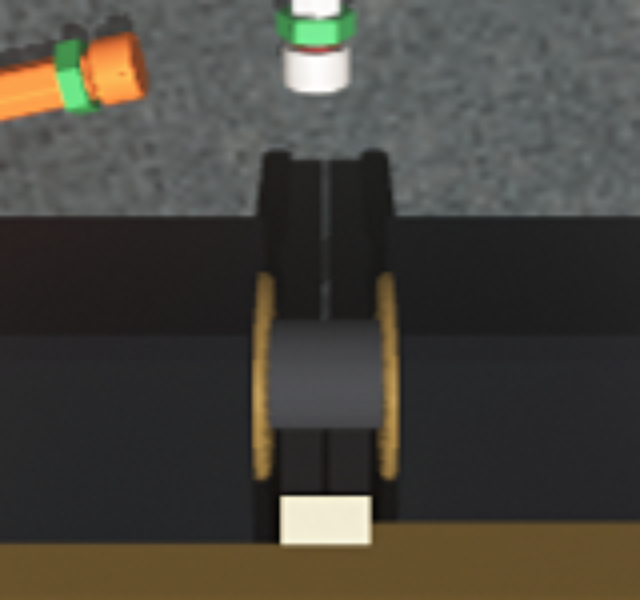

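```bash
python3 -c "
from h import *
for i in range(6):
    show(); read_camera('wrist')"
```

```text
t 5.12 tcp mm [ 539.8 -245.9  158.7] jaw deg -11.0 tooly 79.0 F [0.4 0.1 0.5] w 0.5 q [44.0, 15.0, -25.0, 94.0, 7.0, 72.0, 6.0]
t 5.17 tcp mm [ 539.9 -246.   159. ] jaw deg -11.0 tooly 79.0 F [-0.3  0.6 -0.4] w 0.6 q [44.0, 15.0, -25.0, 94.0, 7.0, 72.0, 6.0]
t 5.22 tcp mm [ 540.1 -246.   159.2] jaw deg -11.0 tooly 79.0 F [-0.5  0.2  0.5] w 0.3 q [44.0, 15.0, -25.0, 94.0, 7.0, 72.0, 6.0]
t 5.27 tcp mm [ 540.2 -246.1  159.5] jaw deg -11.0 tooly 79.0 F [ 0.7  0.1 -0.5] w 0.3 q [44.0, 15.0, -25.0, 94.0, 7.0, 72.0, 6.0]
t 5.32 tcp mm [ 540.3 -246.1  159.7] jaw deg -11.0 tooly 79.0 F [ 0.2 -0.1  0.2] w 0.4 q [44.0, 15.0, -25.0, 94.0, 7.0, 72.0, 6.0]
t 5.37 tcp mm [ 540.4 -246.2  159.8] jaw deg -11.0 tooly 79.0 F [-0.  -0.2  0. ] w -0.1 q [44.0, 15.0, -25.0, 94.0, 7.0, 72.0, 6.0]
```

```bash
python3 g.py gauge_green w5; python3 g.py gauge_green w6
```

```text
t 5.42 tcp mm [ 540.4 -246.2  159.9] jaw deg -11.0 tooly 79.0 F [-0.8 -0.3 -0.4] w 0.8 q [44.0, 15.0, -25.0, 94.0, 7.0, 72.0, 6.0]
gauge_green 0.71 [238.8, 217.0, 82.8, 32.2] col [ 76. 159. 245.] (array([ 0.43815354, -0.27236402]), np.float64(1.3943131773384039), np.float64(0.09096454654097044)) [0.00725402 0.01610204 0.01953154]
gauge_green 0.58 [323.9, 173.8, 22.5, 85.2] col [159. 169. 168.] (array([ 0.54263943, -0.2429771 ]), np.float64(79.5069616087561), np.float64(0.09064460573417343)) [0.0096739  0.01631957 0.01976662]
t 5.52 tcp mm [ 540.5 -246.2  160. ] jaw deg -11.0 tooly 79.0 F [-0.1 -0.3 -0. ] w 0.3 q [44.0, 15.0, -25.0, 94.0, 7.0, 72.0, 6.0]
gauge_green 0.94 [323.8, 173.7, 24.3, 84.2] col [159. 169. 167.] (array([ 0.54269685, -0.24234604]), np.float64(78.80611681891693), np.float64(0.0892980395037653)) [0.00978998 0.01627555 0.0196218 ]
```

servo_tool(
  rows=[1,-1.5,0,0,0.4,1,-1.5,0,0,0.4,1,-1.5,-30,0,0.4,1,-1.5,-60,0,0.4,1,-1.5,-90,0,0.4,1,-1.5,-120,0,0.4,1,-1.5,-145,0,0.4,1,-1.5,-160,0,0.4,1,-1.5,-168,0,0.4,1,-1.5,-171,0,0.4],
  force=25,
)

```text
time_s: 6.45
tool_pos: [0.5406, -0.2473, -0.0124]
tool_rot: [160.8, 89.9, 149.8]
force: [-0.1, -0.3, 1.3]
grip_width: 0.0506
```

servo_tool(
  rows=[0,0,0,0,0.4,0,0,0,0,0.4,0,0,0,0,0.7,0,0,0,0,0.8,0,0,0,0,1,0,0,0,0,1,0,0,0,0,1,0,0,0,0,1,0,0,0,0,1],
)

```text
time_s: 7.2
tool_pos: [0.5416, -0.2478, -0.0108]
tool_rot: [-15.9, 90.0, -26.9]
force: [-0.3, -0.2, 0.7]
grip_width: 0.0148
```

servo_tool(
  rows=[0,0,20,0,1,0,0,45,0,1,0,0,75,0,1,0,0,105,7,1,0,0,135,14,1,5,15,165,21,1,10,30,190,28,1,15,50,205,35,1,20,70,211,42,1,25,90,211,49,1],
)

```text
time_s: 8.03
tool_pos: [0.5677, -0.1571, 0.2024]
tool_rot: [-59.9, 89.8, -21.6]
force: [-0.3, -0.2, -0.9]
grip_width: 0.0147
```

servo_tool(
  rows=[5,20,0,7,1,10,40,0,14,1,15,60,0,21,1,20,80,0,28,1,25,95,0,35,1,30,105,0,42,1,33,108,0,49,1,33,108,0,56,1,33,108,0,63,1,33,108,0,63,1],
)

```text
time_s: 8.87
tool_pos: [0.5992, -0.0496, 0.1996]
tool_rot: [49.2, 90.0, 150.4]
force: [-0.5, -0.4, -1.1]
grip_width: 0.0147
```

servo_tool(
  rows=[0,0,0,0,1,0,0,0,0,1,0,0,0,0,1,0,0,0,0,1,0,0,0,0,1,0,0,0,0,1],
)

```text
time_s: 9.37
tool_pos: [0.5995, -0.0497, 0.2001]
tool_rot: [-131.6, 90.0, -30.7]
force: [-0.5, -0.8, -0.8]
grip_width: 0.0152
```

```bash
cat > d.py <<'E'
from h import *
import sys
show(); p=read_camera("wrist"); T=T_of(p); W=pts(p,T); cv2.imwrite(f"pics/{sys.argv[1]}.png",p["frame"])
np.savez(f"{sys.argv[1]}.npz",W=W,im=p["frame"],T=T,K=p["intrinsics"])
for n in ["cradle_blue","cradle_yellow","cradle_green","gauge_green","gauge_yellow","case"]:
    for d in cut_out(n,p)[:2]:
        if d["score"]<.3: continue
        w=W[d["pixels"]]; w=w[~np.isnan(w[:,0])]
        print(n,round(d["score"],2),d["extent"],pca(w),np.percentile(w[:,2],[2,50,95]))
hsv=cv2.cvtColor(p["frame"],cv2.COLOR_BGR2HSV)
E
python3 d.py c1
```

```text
t 9.37 tcp mm [599.5 -49.7 200.1] jaw deg 101.0 tooly -169.0 F [-0.5 -0.8 -0.8] w 15.2 q [40.0, 18.0, -47.0, 90.0, 14.0, 78.0, 93.0]
cradle_blue 0.83 [388.6, 194.2, 30.5, 81.2] (array([0.61422194, 0.03864195]), np.float64(11.49692750105678), np.float64(0.10440730878648785)) [0.00716799 0.00965411 0.0214286 ]
cradle_blue 0.62 [354.5, 76.5, 40.7, 11.6] (array([ 0.4913643 , -0.03930279]), np.float64(101.8689159280577), np.float64(0.036750229965645836)) [0.07608884 0.0832661  0.08470459]
cradle_yellow 0.57 [304.9, 194.2, 23.6, 78.2] (array([ 0.61775637, -0.07209592]), np.float64(7.347447997896194), np.float64(0.13075242275017257)) [0.00512797 0.0100983  0.22135626]
cradle_yellow 0.43 [355.2, 75.2, 45.9, 12.7] (array([ 0.49131939, -0.03968358]), np.float64(101.5089039710422), np.float64(0.03747040942338221)) [0.07414069 0.08323028 0.08467207]
cradle_green 0.98 [347.9, 197.1, 27.2, 82.8] (array([ 0.62410314, -0.01069988]), np.float64(13.067658195073351), np.float64(0.10416304287443078)) [0.0077     0.00970879 0.02116013]
gauge_green 0.7 [322.5, 237.5, 41.2, 164.4] (array([ 0.59350455, -0.0
[... 293 characters left out ...]
ge_yellow 0.86 [589.4, 43.7, 93.4, 35.6] (array([0.40376875, 0.21637265]), np.float64(118.00908937418902), np.float64(0.09069466790387223)) [0.00326951 0.01281094 0.01542426]
gauge_yellow 0.81 [552.0, 133.4, 68.7, 49.9] (array([0.50291512, 0.21488769]), np.float64(68.68731346247552), np.float64(0.09033919304870978)) [-0.00121021  0.01252213  0.01536083]
case 0.91 [349.1, 180.3, 158.1, 288.7] (array([ 0.57534222, -0.01790426]), np.float64(16.384792149500527), np.float64(0.2668864742046966)) [0.00404784 0.00931288 0.08374542]
case 0.55 [355.4, 77.7, 41.1, 7.1] (array([ 0.49136947, -0.03986634]), np.float64(101.9660303301351), np.float64(0.037241414971201064)) [0.07545818 0.08328872 0.08471923]
```

View pics/c1.png

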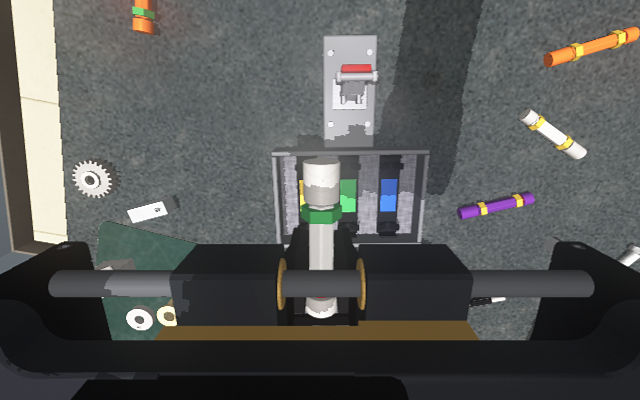

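```bash
cat > e.py <<'E'
import numpy as np, sys
from scipy.optimize import minimize
d=np.load(sys.argv[1]+".npz"); W=d["W"].reshape(-1,3); im=d["im"].reshape(-1,3).astype(int)
W0=W; s=(W[:,2]>.030)&(W[:,2]<.038); P=W[s][:,:2]
c0=np.array([.6243,-.0115,np.radians(11.4)])
def loc(P,c):
    R=np.array([[np.cos(c[2]),-np.sin(c[2])],[np.sin(c[2]),np.cos(c[2])]]); return (P-c[:2])@R
L=loc(P,c0); P=P[(abs(L[:,0])<.072)&(abs(L[:,1])<.102)]
def cost(c):
    L=loc(P,c); 
    dd=np.minimum(np.abs(np.abs(L[:,0])-.059)+np.maximum(abs(L[:,1])-.089,0),np.abs(np.abs(L[:,1])-.089)+np.maximum(abs(L[:,0])-.059,0))
    return np.mean(np.maximum(np.minimum(dd,.012)-.003,0))
r=minimize(cost,c0,method="Nelder-Mead",options=dict(initial_simplex=c0+np.vstack([np.zeros(3),np.diag([.006,.006,.04])]),xatol=1e-5,fatol=1e-8))
print(len(P),r.x[:2],np.degrees(r.x[2]),r.fun)
L=loc(P,r.x); print("front wall",np.percentile(L[L[:,0]<-.05,0],[5,50,95]),"L",np.percentile(L[L[:,1]>.08,1],[5,50,95]),"R",np.percentile(L[L[:,1]<-.08,1],[5,50,95]))
import cv2
h=cv2.cvtColor(d["im"],cv2.COLOR_BGR2HSV).reshape(-1,3)
for n,lo,hi in [("blue",100,130),("green",50,80),("yellow",22,35)]:
    LL=loc(W0[:,:2],r.x); m=(h[:,0]>lo)&(h[:,0]<hi)&(h[:,1]>120)&(h[:,2]>80)&(W0[:,2]<.02)&(abs(LL[:,0])<.06)&(abs(LL[:,1])<.09)
    q=LL[m]; print(n,m.sum(),(q.max(0)+q.min(0))/2*1000 if len(q) else "",np.ptp(q,0)*1000 if len(q) else "",np.median(W0[m,2]) if len(q) else "")
E
python3 e.py c1
```

```text
1883 [ 0.62511467 -0.01168274] 11.66088994913197 6.44883947050002e-06
front wall [-0.06159675 -0.05893666 -0.0546957 ] L [0.0844704  0.08810394 0.09124124] R [-0.09128129 -0.08821447 -0.08282627]
blue 533 [ 1.12942971 52.73657087] [44.65311891 21.76299582] 0.009746188089793717
green 219 [10.70557932  0.60991887] [22.76793979 19.93676485] 0.0097067391635271
yellow 54 [ -4.68521056 -58.63277976] [32.9478704   5.48885491] 0.00992569919637823
```

```bash
python3 - <<'E'
from h import *
p=read_camera("side"); W=pts(p)
c=np.array([.6251,-.0117]);a=np.radians(11.66);Rm=np.array([[np.cos(a),-np.sin(a)],[np.sin(a),np.cos(a)]])
for d in cut_out("lid",p)[:1]+cut_out("cradle_blue",p)[:1]:
    w=W[d["pixels"]]; w=w[~np.isnan(w[:,0])]; L=np.c_[(w[:,:2]-c)@Rm,w[:,2]]; print(d["score"],np.round(np.percentile(L,[2,25,50,75,98],axis=0),3))
    if d is not None:
        for zz in np.arange(.04,.2,.02):
            q=L[abs(L[:,2]-zz)<.01]; print(round(zz,2),len(q),np.round(np.percentile(q[:,0],[5,50,95]),3) if len(q) else "")
E
```

```text
0.97 [[ 0.063 -0.089  0.042]
 [ 0.075 -0.052  0.063]
 [ 0.081 -0.009  0.093]
 [ 0.084  0.034  0.128]
 [ 0.091  0.09   0.176]]
0.04 248 [0.062 0.067 0.078]
0.06 305 [0.066 0.074 0.082]
0.08 287 [0.068 0.081 0.085]
0.1 276 [0.072 0.084 0.087]
0.12 214 [0.075 0.086 0.089]
0.14 187 [0.076 0.082 0.09 ]
0.16 207 [0.076 0.081 0.093]
0.18 36 [0.08  0.082 0.089]
0.49 [[-0.042  0.041  0.007]
 [-0.017  0.047  0.01 ]
 [ 0.007  0.054  0.011]
 [ 0.034  0.061  0.013]
 [ 0.052  0.068  0.022]]
0.04 0 
0.06 0 
0.08 0 
0.1 0 
0.12 0 
0.14 0 
0.16 0 
0.18 0
```

servo_tool(
  rows=[10,13,-20,0.5,1,20,26,-50,0.5,1,31,39,-80,0.5,1,31,39,-110,0.5,1,31,39,-135,0.5,1,31,39,-150,0.5,1,31,39,-155,0.5,1,31,39,-155,0.5,1,31,39,-155,0.5,1,31,39,-155,0.5,1],
)

```text
time_s: 10.7
tool_pos: [0.6319, -0.0108, 0.0471]
tool_rot: [-104.6, 89.8, -3.1]
force: [-0.5, -0.9, -0.7]
grip_width: 0.0149
```

servo_tool(
  rows=[0,0,0,0,1,0,0,0,0,1,0,0,0,0,1,0,0,0,0,1],
)

```text
time_s: 11.03
tool_pos: [0.6307, -0.0108, 0.0456]
tool_rot: [-112.4, 90.0, -10.9]
force: [-0.5, -0.4, -1.4]
grip_width: 0.0144
```

```bash
python3 d.py c2; python3 e.py c2
```

```text
t 11.03 tcp mm [630.7 -10.8  45.6] jaw deg 101.5 tooly -168.5 F [-0.5 -0.4 -1.4] w 14.4 q [32.0, 30.0, -44.0, 95.0, 22.0, 64.0, 84.0]
cradle_yellow 0.93 [251.8, 189.9, 48.9, 108.7] (array([ 0.62351494, -0.06419356]), np.float64(11.869098023283293), np.float64(0.0811594572557559)) [0.00754014 0.00946591 0.02066438]
cradle_yellow 0.59 [631.2, 73.8, 16.9, 24.3] (array([0.4901489 , 0.17365465]), np.float64(10.42856676234004), np.float64(0.015674262338708188)) [0.00091098 0.00630333 0.01082874]
cradle_green 0.94 [327.1, 182.6, 44.9, 95.2] (array([ 0.60541621, -0.00964275]), np.float64(22.880403909671017), np.float64(0.07174192699906508)) [0.00772787 0.01264668 0.0229033 ]
cradle_green 0.3 [322.4, 163.5, 295.9, 325.6] (array([ 0.57785076, -0.02002246]), np.float64(99.25641840278358), np.float64(0.17844350246287644)) [0.00408358 0.00880397 0.033577  ]
gauge_green 0.57 [322.6, 238.6, 43.7, 159.4] (array([ 0.62405357, -0.01363324]), np.float64(11.586365408704857), np.float64(0.09037643831278395)) [0.06417199 0.07268425 0.07553601]
gauge_yellow 0.87 [571.6, 226.1, 136.8, 42.3] (array([0.600597
[... 215 characters left out ...]
8367106), np.float64(0.015244486598160358)) [0.00069548 0.00614696 0.0107435 ]
case 0.91 [323.0, 162.8, 294.8, 325.6] (array([ 0.57796468, -0.02012129]), np.float64(99.61516559200457), np.float64(0.17880972768224218)) [0.00403946 0.00880315 0.03363401]
4969 [ 0.62516657 -0.01122134] 11.794149285930489 8.713290712355047e-06
front wall [-0.06172301 -0.05893546 -0.05455963] L [0.08397447 0.08786325 0.09098227] R [-0.09090749 -0.08775598 -0.08373187]
blue 1505 [ 0.63521516 52.34929247] [44.88178779 21.05227448] 0.009599389795244911
green 29 [14.11440373  9.16160808] [7.23604695 2.46165748] 0.009778098022064474
yellow 1361 [  0.05791974 -51.72452498] [43.18629486 20.12746062] 0.009701129539688463
```

View pics/c2.png

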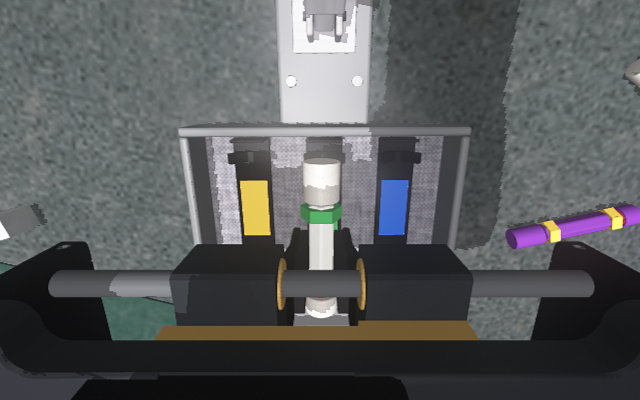

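servo_tool(
  rows=[0.5,1,-10,0,1,0.5,1,-20,0,1,0.5,1,-28,0,1,0.5,1,-34,0,1,0.5,1,-38,0,1,0.5,1,-40,0,1,0.5,1,-40,0,1,0.5,1,-40,0,1,0.5,1,-40,0,1],
)

```text
time_s: 12.13
tool_pos: [0.63, -0.0087, 0.0052]
tool_rot: [59.5, 89.9, 161.1]
force: [-4.2, 0.9, 5.2]
grip_width: 0.0145
```

servo_tool(
  rows=[0,0,0,0,0.8,0,0,0,0,0.75,0,0,0,0,0.7,0,0,0,0,0.65,0,0,0,0,0.65,0,0,0,0,0.65,0,0,0,0,0.65],
)

```text
time_s: 12.72
tool_pos: [0.6311, -0.0099, 0.005]
tool_rot: [-82.0, 90.0, 19.4]
force: [0.8, -0.1, 0.2]
grip_width: 0.03
```

```bash
python3 -c "
from h import *
show()"; python3 d.py c3|grep green
```

```text
t 12.72 tcp mm [631.1  -9.9   5. ] jaw deg 101.5 tooly -168.5 F [ 0.8 -0.1  0.2] w 30.0 q [31.0, 32.0, -42.0, 97.0, 24.0, 61.0, 83.0]
cradle_green 0.74 [324.6, 230.1, 51.8, 171.6] (array([ 0.62440235, -0.01182968]), np.float64(11.914820669051954), np.float64(0.10404871490355938)) [0.00786225 0.00955404 0.02302625]
gauge_green 0.86 [325.3, 236.2, 39.0, 164.9] (array([ 0.62344602, -0.01153465]), np.float64(11.576339903076535), np.float64(0.09048574953422389)) [0.02309636 0.03256728 0.03554968]
```

View pics/c3.png

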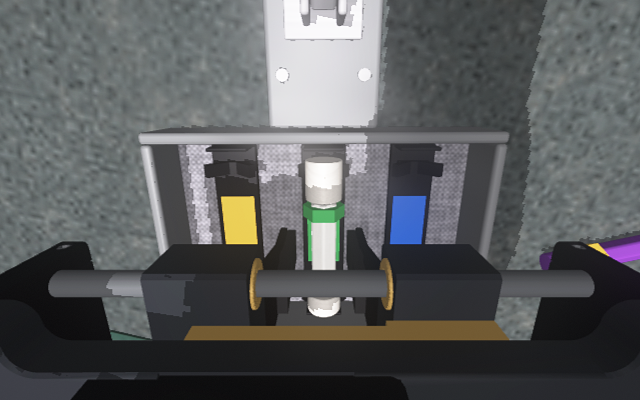

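servo_tool(
  rows=[0,0,25,0,0.65,0,0,55,0,0.65,0,0,90,0,0.6,0,0,125,0,0.6,-10,20,155,7,0.6,-22,40,175,14,0.6,-36,63,175,21,0.6,-50,87,175,28,0.6,-64,111,175,35,0.6,-78,135,175,42,0.6],
)

```text
time_s: 13.9
tool_pos: [0.5522, 0.1263, 0.1804]
tool_rot: [177.9, 90.0, -38.2]
force: [-0.4, 0.3, 0.5]
grip_width: 0.0349
```

servo_tool(
  rows=[-14,24,0,5,0.6,-28,48,0,10,0.6,-40,70,0,15,0.6,-50,86,0,15,0.6,-50,86,0,15,0.6,-50,86,0,15,0.6,-50,86,0,15,0.6,-50,86,0,15,0.6,-50,86,0,15,0.6,-50,86,0,15,0.6],
)

```text
time_s: 14.73
tool_pos: [0.5035, 0.2103, 0.18]
tool_rot: [-3.7, 90.0, 154.7]
force: [-0.4, -0.5, 0.7]
grip_width: 0.0349
```

```bash
python3 g.py gauge_yellow y1
```

```text
t 14.73 tcp mm [503.5 210.3 180. ] jaw deg 158.4 tooly -111.6 F [-0.4 -0.5  0.7] w 34.9 q [31.0, 16.0, -65.0, 99.0, 15.0, 75.0, 121.0]
gauge_yellow 0.96 [402.0, 147.4, 63.7, 57.5] col [ 66. 129. 215.] (array([0.40451326, 0.21765827]), np.float64(117.7533925044467), np.float64(0.09048271956477294)) [0.0073526  0.0131186  0.01543221]
gauge_yellow 0.93 [323.4, 178.3, 17.2, 79.7] col [176. 190. 199.] (array([0.50221277, 0.21619329]), np.float64(69.02389809033193), np.float64(0.0899663680224578)) [0.00792053 0.01321084 0.01555455]
gauge_yellow 0.82 [236.5, 182.2, 66.7, 56.2] col [186.  78. 155.] (array([0.60116802, 0.17983783]), np.float64(114.77888703828445), np.float64(0.08852026163219508)) [0.00684749 0.01326158 0.01566365]
```

View pics/y1.png

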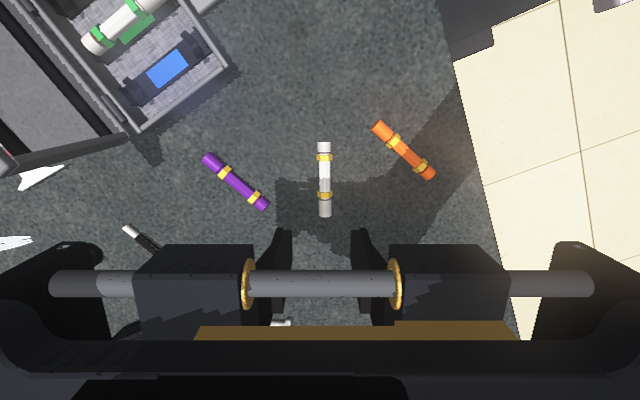

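servo_tool(
  rows=[-3,1,-30,0.5,0.55,-3,1,-60,0.5,0.55,-3,1,-90,0.5,0.55,-3,1,-120,0.5,0.55,-3,1,-150,0.5,0.55,-3,1,-172,0.5,0.55,-3,1,-184,0.5,0.55,-3,1,-190,0.5,0.55,-3,1,-191,0.5,0.55,-3,1,-191,0.5,0.55],
  force=25,
)

```text
time_s: 15.67
tool_pos: [0.5007, 0.2127, -0.0101]
tool_rot: [-125.0, 89.9, 33.9]
force: [1.4, 0.8, 0.0]
grip_width: 0.0391
```

servo_tool(
  rows=[0,0,0,0,0.55,0,0,0,0,0.7,0,0,0,0,0.8,0,0,0,0,0.9,0,0,0,0,1,0,0,0,0,1,0,0,0,0,1,0,0,0,0,1],
)

```text
time_s: 16.33
tool_pos: [0.5001, 0.2123, -0.0107]
tool_rot: [178.1, 90.0, -22.9]
force: [0.2, -0.5, 2.1]
grip_width: 0.0138
```

servo_tool(
  rows=[0,0,20,0,1,0,0,45,0,1,0,0,80,0,1,0,0,115,-7,1,0,-10,150,-14,1,10,-30,180,-21,1,22,-55,205,-28,1,35,-80,205,-35,1,48,-105,205,-42,1,60,-130,205,-49,1],
)

```text
time_s: 17.17
tool_pos: [0.5606, 0.0809, 0.1946]
tool_rot: [-137.2, 89.9, -27.6]
force: [0.5, 0.2, -0.5]
grip_width: 0.0138
```

servo_tool(
  rows=[13,-26,0,-4,1,26,-52,0,-8,1,39,-78,0,-8,1,52,-104,0,-8,1,62,-125,0,-8,1,71,-145,-20,-8,1,71,-145,-50,-8,1,71,-145,-85,-8,1,71,-145,-115,-8,1,71,-145,-135,-8,1],
)

```text
time_s: 18.0
tool_pos: [0.6287, -0.0628, 0.0551]
tool_rot: [66.6, 89.7, 168.6]
force: [-0.4, 0.3, -0.8]
grip_width: 0.0139
```

servo_tool(
  rows=[0,0,-8,0,1,0,0,-8,0,1,0,0,-8,0,1,0,0,-8,0,1,0,0,-8,0,1],
)

```text
time_s: 18.42
tool_pos: [0.6324, -0.0626, 0.0531]
tool_rot: [-109.0, 89.8, -7.0]
force: [-0.2, -0.3, -2.1]
grip_width: 0.0136
```

```bash
python3 d.py c4; python3 e.py c4
```

```text
t 18.42 tcp mm [632.4 -62.6  53.1] jaw deg 102.0 tooly -168.0 F [-0.2 -0.3 -2.1] w 13.6 q [37.0, 30.0, -43.0, 94.0, 22.0, 65.0, 90.0]
cradle_blue 0.77 [460.9, 208.3, 56.6, 116.2] (array([0.60700175, 0.0376857 ]), np.float64(15.269632995673183), np.float64(0.09059828232477529)) [0.00687306 0.00932997 0.02082983]
cradle_blue 0.75 [395.2, 199.6, 34.8, 89.1] (array([ 0.60856933, -0.01633725]), np.float64(12.119370416141642), np.float64(0.05999444100027098)) [0.02065268 0.03175263 0.03530649]
cradle_yellow 0.62 [323.6, 187.4, 41.0, 79.7] (array([ 0.61328628, -0.06282773]), np.float64(22.73909329084887), np.float64(0.06579355013665296)) [0.00750471 0.00965492 0.02262958]
cradle_yellow 0.32 [8.0, 185.5, 15.9, 43.0] (array([ 0.66498866, -0.31063938]), np.float64(0.3738433851765042), np.float64(0.035215315498683966)) [-0.00102021  0.00361435  0.00916946]
cradle_green 0.86 [394.2, 196.4, 42.5, 93.1] (array([ 0.61121787, -0.02245483]), np.float64(6.737572664317166), np.float64(0.07668291680245223)) [0.00720767 0.00929427 0.02240459]
gauge_green 0.98 [397.8, 201.1, 37.3, 88.6] (array([ 0.6085044
[... 575 characters left out ...]
1420000757), np.float64(0.056344769360598984)) [0.00344142 0.01147809 0.01484299]
case 0.83 [400.6, 170.6, 282.8, 340.8] (array([0.5908785 , 0.00455501]), np.float64(49.80551054364505), np.float64(0.23056249205665127)) [0.00402076 0.00922267 0.04793949]
6412 [ 0.62513306 -0.01154518] 11.710061559477605 0.002229427575503279
front wall [-0.06183992 -0.05906855 -0.05470519] L [0.08333106 0.08772303 0.09107083] R [-0.09117291 -0.08810489 -0.08384454]
blue 1361 [ 0.41017225 52.73183239] [44.41802186 21.81004531] 0.009595502435017611
green 264 [-0.24705291 -6.85791708] [43.72189347  5.81096754] 0.009574040522145472
yellow 29 [ -4.75688503 -42.64696339] [33.77235029  2.69185719] 0.00952800214900637
```

View pics/c4.png

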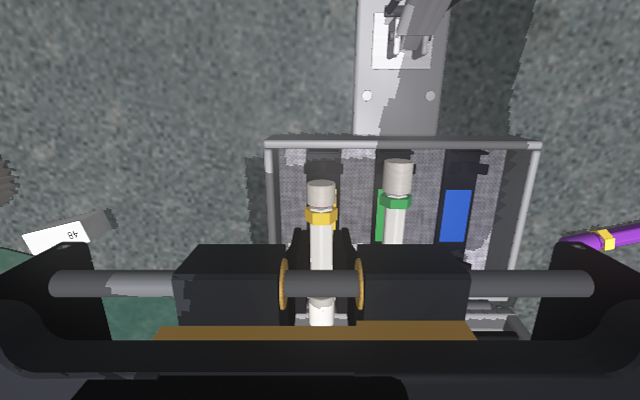

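servo_tool(
  rows=[-1,0,-10,0,1,-1,0,-22,0,1,-1,0,-32,0,1,-1,0,-39,0,1,-1,0,-44,0,1,-1,0,-46,0,1,-1,0,-46.5,0,1,-1,0,-46.5,0,1,-1,0,-46.5,0,1],
)

```text
time_s: 19.52
tool_pos: [0.6288, -0.0621, 0.0046]
tool_rot: [71.5, 89.8, 173.5]
force: [-4.8, 0.8, 5.1]
grip_width: 0.0136
```

servo_tool(
  rows=[0,0,0,0,0.82,0,0,0,0,0.78,0,0,0,0,0.74,0,0,0,0,0.7,0,0,0,0,0.7,0,0,0,0,0.7,0,0,0,0,0.7],
)

```text
time_s: 20.1
tool_pos: [0.6301, -0.0628, 0.0045]
tool_rot: [-85.3, 90.0, 16.6]
force: [0.2, -0.1, -0.1]
grip_width: 0.0256
```

servo_tool(
  rows=[0,0,15,0,0.7,0,0,40,0,0.7,0,0,75,0,0.7,0,0,110,0,0.7,0,0,145,0,0.7,-10,15,175,0,0.7,-25,30,195,0,0.7,-40,45,195,0,0.7,-40,45,195,0,0.7,-40,45,195,0,0.7],
)

```text
time_s: 20.93
tool_pos: [0.5898, -0.0165, 0.2013]
tool_rot: [-137.3, 89.8, -35.1]
force: [-0.1, -0.2, -0.3]
grip_width: 0.0262
```

servo_tool(
  rows=[0,0,0,0,0.7,0,0,0,0,0.7,0,0,0,0,0.7,0,0,0,0,0.7,0,0,0,0,0.7],
)

```text
time_s: 21.35
tool_pos: [0.59, -0.0181, 0.1991]
tool_rot: [36.9, 89.9, 138.8]
force: [-0.7, 0.4, 0.4]
grip_width: 0.0262
```

```bash
python3 d.py c5; python3 e.py c5
```

```text
t 21.35 tcp mm [590.  -18.1 199.1] jaw deg 101.9 tooly -168.1 F [-0.7  0.4  0.4] w 26.2 q [40.0, 17.0, -49.0, 91.0, 13.0, 78.0, 91.0]
cradle_blue 0.75 [363.6, 197.1, 28.4, 78.9] (array([0.61400741, 0.03938775]), np.float64(13.662094903730027), np.float64(0.10371775703745595)) [0.00771776 0.00961587 0.02044971]
cradle_yellow 0.86 [279.3, 198.4, 24.2, 83.5] (array([ 0.63426139, -0.05926185]), np.float64(11.26378755818185), np.float64(0.1043276927179973)) [0.0077553  0.00978593 0.02270624]
cradle_yellow 0.38 [611.1, 255.1, 16.8, 12.9] (array([0.62351178, 0.39131903]), np.float64(72.29700813468854), np.float64(0.012811850346271027)) [0.00092065 0.01273495 0.01806318]
cradle_green 0.76 [323.7, 197.1, 23.6, 82.5] (array([ 0.62221658, -0.01196245]), np.float64(13.246421789925122), np.float64(0.1084702455441033)) [0.00659831 0.0097287  0.02877989]
gauge_green 0.95 [112.3, 17.0, 25.3, 34.0] (array([ 0.46879969, -0.27028591]), np.float64(2.063323681651786), np.float64(0.03039669030330896)) [0.00157632 0.01602159 0.01995217]
gauge_green 0.89 [322.1, 201.6, 18.5, 75.9] (array([ 0.62365101, -0.01
[... 391 characters left out ...]
41380602), np.float64(0.09085672131464123)) [0.00380909 0.01251866 0.01535481]
case 0.78 [320.8, 183.0, 157.9, 285.2] (array([ 0.57886994, -0.02135098]), np.float64(11.511582686997723), np.float64(0.27074034367943206)) [0.00418998 0.00960165 0.12172637]
3083 [ 0.62517336 -0.01148966] 11.689420932595848 0.003050476071654868
front wall [-0.06178849 -0.05914753 -0.05501395] L [0.08499577 0.08818087 0.09122414] R [-0.09134711 -0.08819105 -0.08557815]
blue 534 [-0.09010515 52.57804361] [43.90121042 21.12560419] 0.009824174460617757
green 45 [ 6.93348187 -0.09623471] [30.23570371 18.33081738] 0.009953057475899973
yellow 111 [  0.84855996 -51.68221468] [44.08384222 21.27473155] 0.009809700123530607
```

View pics/c5.png

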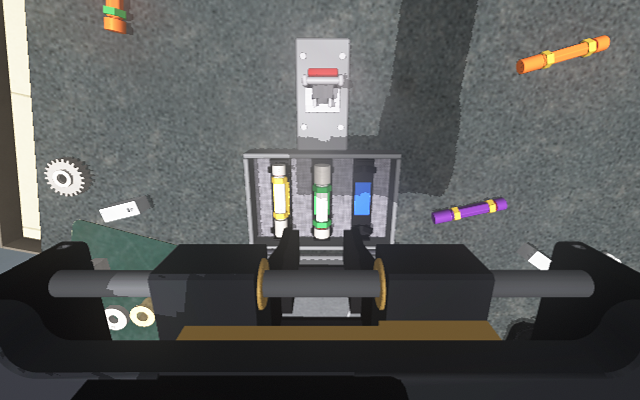

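servo_tool(
  rows=[0,0,25,0,1,0,10,40,0,1,15,25,40,0,1,40,45,40,0,1,70,65,40,0,1,100,78,40,0,1,125,78,40,0,1,133,78,40,0,1,133,78,20,0,1,133,78,0,0,1],
)

```text
time_s: 22.53
tool_pos: [0.7244, 0.0612, 0.1997]
tool_rot: [-67.6, 89.8, 34.4]
force: [-0.2, 0.3, 0.1]
grip_width: 0.0007
```

```bash
cat > lid.py <<'E'
from h import *
import sys
show()
c=np.array([.6252,-.0115]);a=np.radians(11.7);Rm=np.array([[np.cos(a),-np.sin(a)],[np.sin(a),np.cos(a)]])
t,j,y,M=pose(); print("tip local mm",np.round(((t[:2]-c)@Rm)*1000,1),"tip z",round(t[2]*1000+14.5,1))
for n in sys.argv[2:]:
    p=read_camera(n); cv2.imwrite(f"pics/{sys.argv[1]}_{n}.png",p["frame"])
E
python3 lid.py l1 scene side
```

```text
t 22.53 tcp mm [724.4  61.2 199.7] jaw deg 102.0 tooly -168.0 F [-0.2  0.3  0.1] w 0.7 q [22.0, 35.0, -46.0, 70.0, 24.0, 85.0, 81.0]
tip local mm [111.9  51.1] tip z 214.2
```

View pics/l1_side.png

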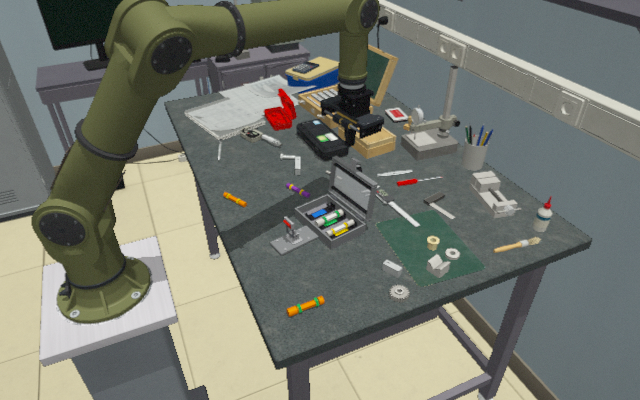

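View pics/l1_scene.png

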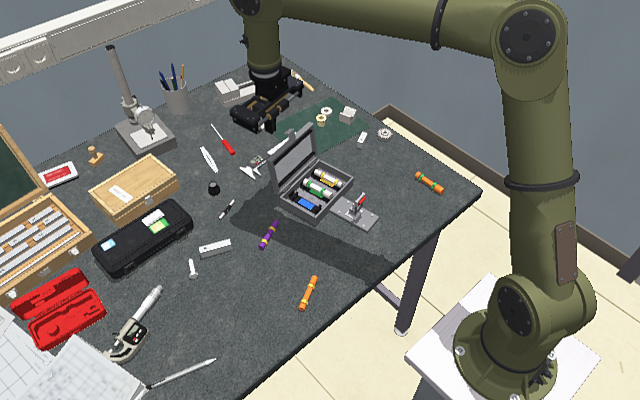

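servo_tool(
  rows=[0,0,-30,0,1,0,0,-60,0,1,0,0,-78,0,1,0,0,-78,0,1,-8,-1.5,-78,0,1,-15,-3,-77,0,1,-24,-5,-75,0,1,-32,-6.5,-73,0,1,-40,-8,-72,0,1,-40,-8,-72,0,1],
)

```text
time_s: 23.47
tool_pos: [0.6818, 0.0519, 0.1295]
tool_rot: [-151.2, 89.9, -49.2]
force: [0.4, -0.3, 0.2]
grip_width: 0.0003
```

```bash
python3 lid.py l2 side
```

```text
t 23.47 tcp mm [681.8  51.9 129.5] jaw deg 102.0 tooly -168.0 F [ 0.4 -0.3  0.2] w 0.3 q [26.0, 32.0, -47.0, 82.0, 24.0, 76.0, 80.0]
tip local mm [68.3 50.6] tip z 144.0
```

View pics/l2_side.png

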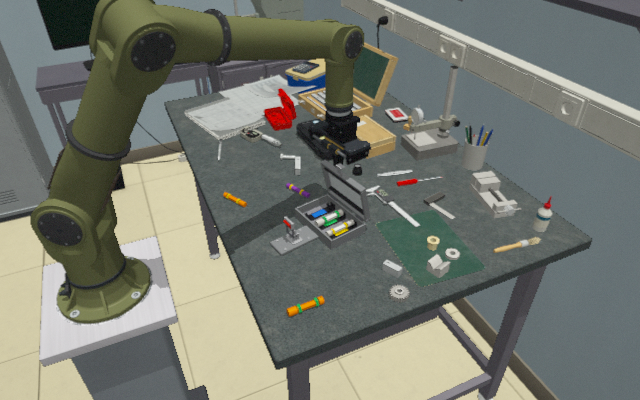

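servo_tool(
  rows=[-11,-2,-1,0,1,-21,-4,-3,0,1,-32,-6.5,-5,0,1,-42,-8.5,-9,0,1,-52,-10.5,-14,0,1,-61,-12.5,-20,0,1,-61,-12.5,-20,0,1,-61,-12.5,-20,0,1],
)

```text
time_s: 24.18
tool_pos: [0.6216, 0.0394, 0.1077]
tool_rot: [115.0, 89.9, -143.1]
force: [0.9, -1.1, 0.1]
grip_width: 0.0003
```

```bash
python3 lid.py l3 side scene
```

```text
t 24.18 tcp mm [621.6  39.4 107.7] jaw deg 102.0 tooly -168.0 F [ 0.9 -1.1  0.1] w 0.3 q [32.0, 26.0, -48.0, 93.0, 21.0, 70.0, 81.0]
tip local mm [ 6.8 50.6] tip z 122.2
```

View pics/l3_side.png

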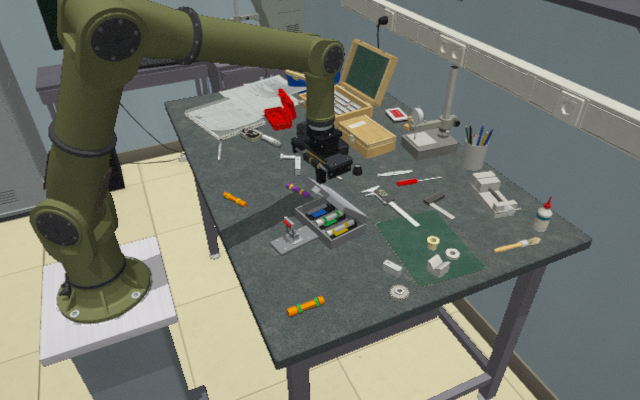

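View pics/l3_scene.png

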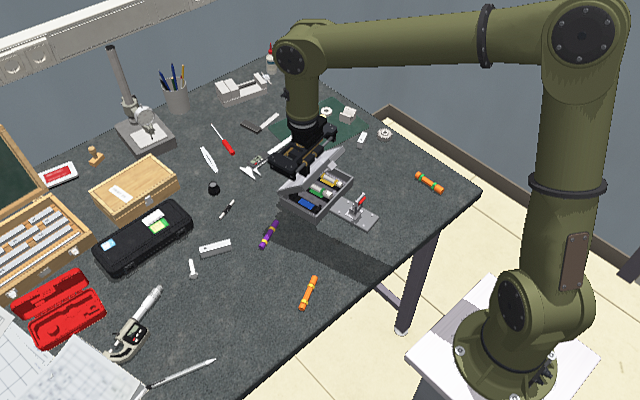

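servo_tool(
  rows=[-8,-2,-8,0,1,-14,-3,-15,0,1,-21,-4,-24,0,1,-27,-5.5,-33,0,1,-32,-6.5,-42,0,1,-36,-7.5,-51,0,1,-39,-8,-60,0,1,-41,-8.5,-67,0,1,-42,-8.5,-72,0,1,-42,-8.5,-74,0,1],
)

```text
time_s: 25.12
tool_pos: [0.5799, 0.0311, 0.0368]
tool_rot: [139.9, 89.8, -118.2]
force: [-12.7, -2.5, 37.4]
grip_width: 0.0005
```

servo_tool(
  rows=[0,0,0,0,1,0,0,-1,0,1,0,0,-1,0,1,0,0,-1,0,1],
)

```text
time_s: 25.45
tool_pos: [0.5799, 0.0311, 0.0369]
tool_rot: [148.3, 89.8, -109.7]
force: [-13.2, -3.4, 32.3]
grip_width: 0.0004
```

```bash
python3 lid.py l4 side scene wrist
```

```text
t 25.45 tcp mm [579.9  31.1  36.9] jaw deg 102.0 tooly -168.0 F [-13.2  -3.4  32.3] w 0.4 q [34.0, 26.0, -48.0, 103.0, 22.0, 61.0, 80.0]
tip local mm [-35.8  50.9] tip z 51.4
```

View pics/l4_wrist.png

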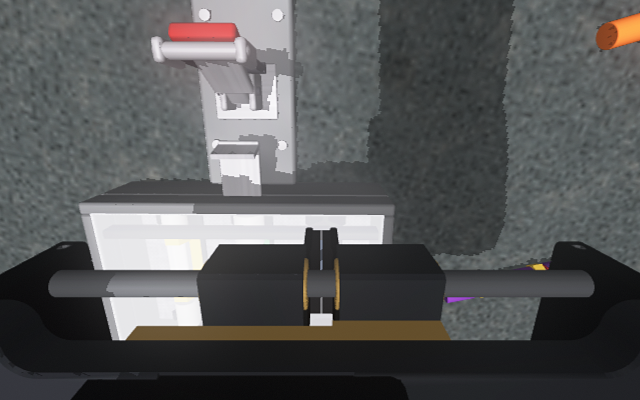

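servo_tool(
  rows=[0,0,10,0,1,0,0,30,0,1,0,-10,60,0,1,10,-25,90,0,1,10,-40,110,0,0.5,10,-50,120,0,0.4,10,-50,120,0,0.4,10,-50,120,0,0.4,10,-50,120,0,0.4,10,-50,120,0,0.4],
)

```text
time_s: 26.43
tool_pos: [0.5886, -0.0174, 0.1508]
tool_rot: [59.2, 89.8, 161.3]
force: [-0.4, -0.3, -0.1]
grip_width: 0.0321
```

servo_tool(
  rows=[0,0,0,0,0.4,0,0,0,0,0.4,0,0,0,0,0.4,0,0,0,0,0.4,0,0,0,0,0.4,0,0,0,0,0.4],
)

```text
time_s: 26.93
tool_pos: [0.59, -0.0187, 0.1526]
tool_rot: [-21.4, 90.0, 80.6]
force: [-0.4, -0.2, -0.6]
grip_width: 0.0517
```

```bash
cat > f.py <<'E'
from h import *
import sys
show()
c=np.array([.6252,-.0115]);a=np.radians(11.7);Rm=np.array([[np.cos(a),-np.sin(a)],[np.sin(a),np.cos(a)]])
p=read_camera(sys.argv[2] if len(sys.argv)>2 else "wrist"); W=pts(p); L=np.dstack([(W[...,:2]-c)@Rm,W[...,2]])
cv2.imwrite(f"pics/{sys.argv[1]}.png",p["frame"]); np.savez(sys.argv[1]+".npz",L=L,im=p["frame"])
for n in ["loop_bar","lever","lever_tip","keeper_seat","lid"]:
    for d in cut_out(n,p)[:2]:
        if d["score"]<.3: continue
        q=L[d["pixels"]]; q=q[~np.isnan(q[:,0])]; print(n,round(d["score"],2),np.round(d["extent"]).tolist(),"\n",np.round(np.percentile(q,[5,50,95],axis=0)*1000,1).tolist())
q=L.reshape(-1,3); h=cv2.cvtColor(p["frame"],cv2.COLOR_BGR2HSV).reshape(-1,3)
near=(abs(q[:,1])<.03)&(q[:,0]>-.2)&(q[:,0]<-.06)&(q[:,2]>.02)
red=near&((h[:,0]<8)|(h[:,0]>172))&(h[:,1]>120); print("red",red.sum(),np.round(np.percentile(q[red],[3,50,97],axis=0)*1000,1).tolist() if red.any() else "")
s=q[near&~red]
for x0 in range(-180,-60,5):
    m=(s[:,0]*1000>=x0)&(s[:,0]*1000<x0+5)
    if m.sum()>3: print(x0,m.sum(),"z",np.round(np.percentile(s[m,2],[5,50,97])*1000,1),"y",np.round(np.percentile(s[m,1],[3,97])*1000,1))
E
python3 f.py k1
python3 -c "
import cv2
i=cv2.imread('pics/k1.png');cv2.imwrite('pics/k1z.png',cv2.resize(i[0:240,180:460],None,fx=2.8,fy=2.5))"
```

```text
t 26.93 tcp mm [590.  -18.7 152.6] jaw deg 102.0 tooly -168.0 F [-0.4 -0.2 -0.6] w 51.7 q [41.0, 20.0, -50.0, 95.0, 16.0, 73.0, 89.0]
loop_bar 0.86 [327.0, 76.0, 54.0, 15.0] 
 [[-140.8, -17.0, 62.8], [-136.9, -0.2, 83.2], [-133.3, 17.5, 84.7]]
lever 0.6 [324.0, 83.0, 52.0, 41.0] 
 [[-146.9, -15.5, 32.2], [-136.1, -0.0, 78.3], [-122.3, 15.9, 84.3]]
lever_tip 0.91 [322.0, 82.0, 46.0, 42.0] 
 [[-146.8, -15.6, 33.0], [-135.6, -0.2, 78.3], [-121.6, 15.1, 84.3]]
lever_tip 0.62 [326.0, 77.0, 44.0, 16.0] 
 [[-140.6, -17.0, 77.6], [-136.9, -1.0, 83.4], [-133.4, 17.1, 84.8]]
keeper_seat 0.8 [323.0, 200.0, 188.0, 145.0] 
 [[-62.0, -82.2, 42.2], [-21.3, -0.3, 51.5], [38.9, 81.9, 52.6]]
lid 0.91 [322.0, 198.0, 195.0, 141.0] 
 [[-62.0, -82.2, 42.0], [-21.3, -0.3, 51.5], [38.9, 82.2, 52.6]]
red 271 [[-147.5, -11.8, 77.3], [-144.6, -0.2, 78.9], [-142.3, 12.2, 80.4]]
-150 32 z [75.9 77.  78.4] y [-13.4  13.8]
-145 107 z [76.2 79.1 84.5] y [-17.   17.4]
-140 361 z [81.7 83.5 85.1] y [-18.   18.2]
-135 358 z [34.1 60.6 84.2] y [-17.   16.8]
-130 152 z [43.9 48.2 53. ] y [-10.6  10.7]
-125 149 z [29.2 38.6 43.9] y [-11.3  10.8]
-120 100 z [23.4 31.2 33.2] y [-10.2   9.8]
-115 15 z [30.8 31.6 32.6] y [-9.8  9.9]
-100 24 z [37.1 38.2 39.3] y [-10.4  10.2]
-95 162 z [37.8 44.2 51.8] y [-11.1  11.4]
-90 95 z [37.6 51.1 52.2] y [-11.1  10.6]
-85 132 z [37.  38.1 39.2] y [-11.1  11.1]
-80 132 z [37.  38.1 39.5] y [-11.1  11.2]
-75 658 z [ 37.6 252.  261. ] y [-8.2 29.9]
-70 4862 z [249.7 253.8 258.1] y [-27.9  29.1]
-65 18633 z [254.4 276.4 285. ] y [-28.1  28.5]
```

View pics/k1z.png

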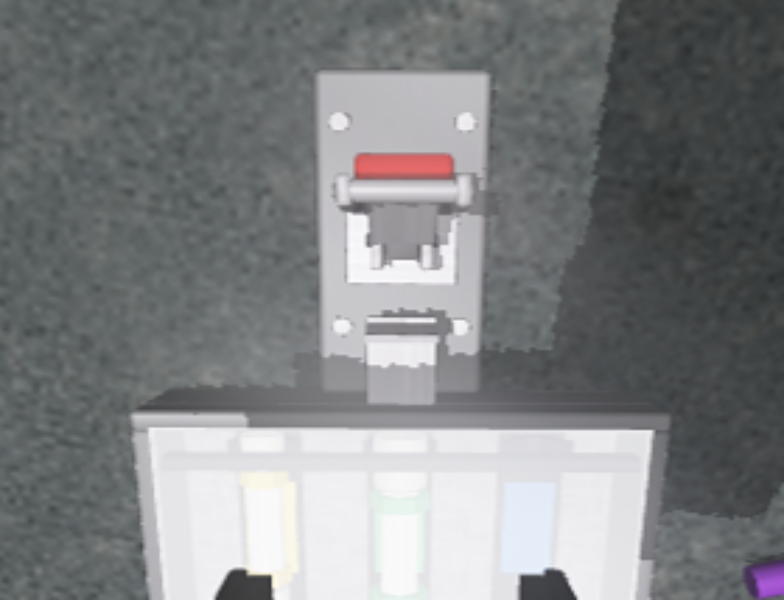

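servo_tool(
  rows=[-25,-5,0,0,0.7,-55,-11,0,0,1,-85,-18,0,0,1,-112,-23,0,0,1,-126.5,-26.5,0,0,1,-126.5,-26.5,-25,0,1,-126.5,-26.5,-55,0,1,-126.5,-26.5,-85,0,1,-126.5,-26.5,-103,0,1,-126.5,-26.5,-108,0,1],
)

```text
time_s: 28.07
tool_pos: [0.4609, -0.0448, 0.0418]
tool_rot: [59.0, 89.7, 161.0]
force: [-1.6, -0.8, 1.1]
grip_width: 0.0017
```

servo_tool(
  rows=[0,0,0,0,1,0,0,0,0,1,0,0,0,0,1,0,0,0,0,1],
)

```text
time_s: 28.4
tool_pos: [0.4647, -0.0454, 0.046]
tool_rot: [-122.5, 89.8, -20.6]
force: [0.8, 0.6, 0.3]
grip_width: 0.0006
```

```bash
python3 lid.py k2 scene wrist; python3 -c "
import cv2
i=cv2.imread('pics/k2_scene.png');cv2.imwrite('pics/k2z.png',cv2.resize(i[100:260,260:460],None,fx=4,fy=3.7))"
```

```text
t 28.4 tcp mm [464.7 -45.4  46. ] jaw deg 102.0 tooly -168.0 F [0.8 0.6 0.3] w 0.6 q [52.0, 9.0, -52.0, 118.0, 9.0, 57.0, 97.0]
tip local mm [-164.    -0.7] tip z 60.5
```

View pics/k2z.png

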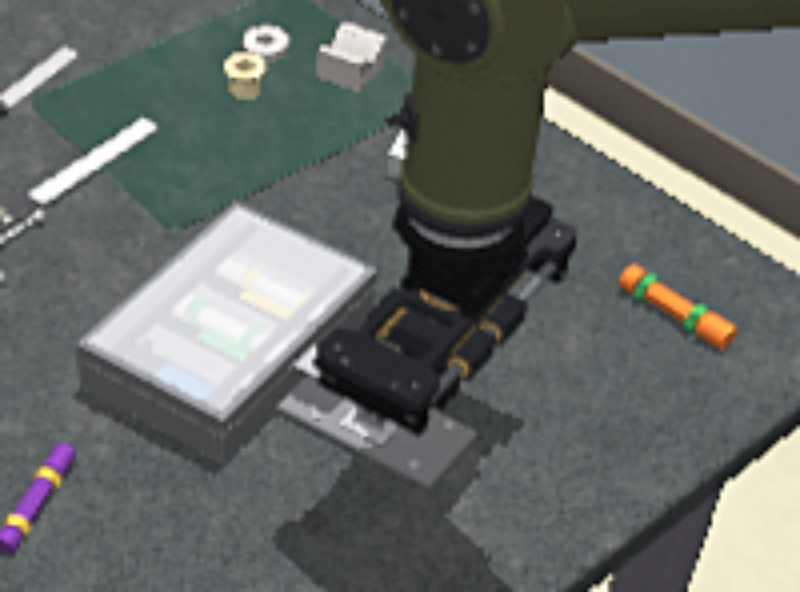

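View pics/k2_wrist.png

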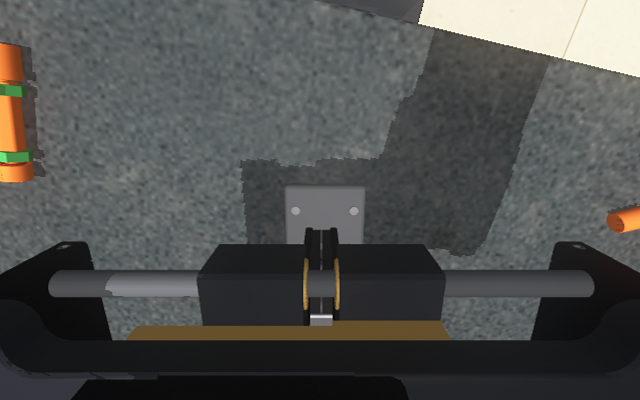

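servo_tool(
  rows=[6,1,0,0,1,11,2,0,0,1,16,3.3,0,0,1,21,4.3,0,0,1,26,5.3,0,0,1,31,6.3,0,0,1,36,7.3,0,0,1,40,8.2,0,0,1,44,9,0,0,1,44,9,0,0,1],
)

```text
time_s: 29.33
tool_pos: [0.5081, -0.0358, 0.0445]
tool_rot: [-26.2, 90.0, 75.8]
force: [-1.0, -0.6, 0.1]
grip_width: 0.0002
```

servo_tool(
  rows=[0,0,0,0,1,0,0,0,0,1,-10,-2,0,0,1,-30,-6,10,0,1,-40,-8,40,0,1,-40,-8,70,0,1,-40,-8,100,0,1,-20,-8,110,0,1,0,0,110,0,1,20,4,110,0,1],
)

```text
time_s: 30.17
tool_pos: [0.5283, -0.0327, 0.1563]
tool_rot: [-144.5, 89.7, -42.6]
force: [0.2, 0.5, -0.4]
grip_width: 0.0005
```

servo_tool(
  rows=[30,6,0,0,1,60,12,0,0,1,60,12,0,0,1,60,12,0,0,1,60,12,0,0,1,60,12,0,0,1,60,12,0,0,1],
)

```text
time_s: 30.75
tool_pos: [0.5866, -0.0209, 0.1551]
tool_rot: [179.7, 89.9, -78.4]
force: [0.1, -0.3, 0.5]
grip_width: 0.0001
```

```bash
python3 f.py k3
python3 -c "
import cv2
i=cv2.imread('pics/k3.png');cv2.imwrite('pics/k3z.png',cv2.resize(i[0:240,180:460],None,fx=2.8,fy=2.5))"
```

```text
t 30.75 tcp mm [586.6 -20.9 155.1] jaw deg 101.9 tooly -168.1 F [ 0.1 -0.3  0.5] w 0.1 q [43.0, 20.0, -53.0, 95.0, 17.0, 73.0, 89.0]
loop_bar 0.91 [327.0, 141.0, 42.0, 24.0] 
 [[-94.6, -18.3, 42.2], [-81.5, -0.2, 45.0], [-76.3, 17.9, 46.7]]
lever 0.95 [325.0, 123.0, 43.0, 62.0] 
 [[-128.7, -16.4, 40.2], [-106.0, 0.3, 45.1], [-78.5, 16.4, 77.7]]
lever 0.45 [324.0, 187.0, 189.0, 117.0] 
 [[-61.7, -82.1, 44.2], [-28.9, 0.3, 51.5], [12.2, 82.0, 52.7]]
lever_tip 0.66 [326.0, 123.0, 36.0, 58.0] 
 [[-128.6, -16.4, 40.1], [-106.7, 0.2, 45.1], [-79.3, 16.2, 77.8]]
keeper_seat 0.76 [325.0, 189.0, 194.0, 117.0] 
 [[-61.7, -82.1, 45.3], [-28.7, 0.3, 51.5], [12.1, 81.8, 52.7]]
keeper_seat 0.57 [472.0, 329.0, 47.0, 13.0] 
 [[156.9, 168.5, -0.8], [161.9, 196.3, 8.2], [169.7, 223.8, 11.3]]
lid 0.62 [323.0, 187.0, 188.0, 113.0] 
 [[-61.7, -81.5, 44.6], [-28.9, 0.9, 51.5], [12.2, 82.2, 52.7]]
red 438 [[-106.8, -12.3, 67.0], [-101.8, 0.2, 76.4], [-96.6, 12.7, 78.7]]
-135 79 z [27.5 32.5 42. ] y [-14.1  14.7]
-130 221 z [40.2 42.  43.3] y [-15.3  16. ]
-125 166 z [28.6 40.7 43. ] y [-15.5  16.1]
-120 181 z [32.  40.8 43.5] y [-16.   15.8]
-115 186 z [41.4 48.4 55.9] y [-15.4  15.8]
-110 147 z [41.1 58.4 65.4] y [-16.4  16.1]
-105 23 z [40.7 42.6 74.9] y [-16.5  16.7]
-100 32 z [41.3 45.1 76.5] y [-18.3  18.5]
-95 164 z [41.9 45.7 50.7] y [-17.5  18.5]
-90 164 z [37.3 47.  52.2] y [-18.3  17.9]
-85 221 z [37.4 44.  46.7] y [-17.8  17.8]
-80 7632 z [245.5 257.7 263.9] y [-28.4  28.4]
-75 3852 z [253.3 263.2 264.3] y [-28.1  28.1]
-70 15278 z [262.7 278.2 287.6] y [-27.5  27.8]
-65 9414 z [ 52.  269.5 285.7] y [-28.8  28.5]
```

View pics/k3z.png

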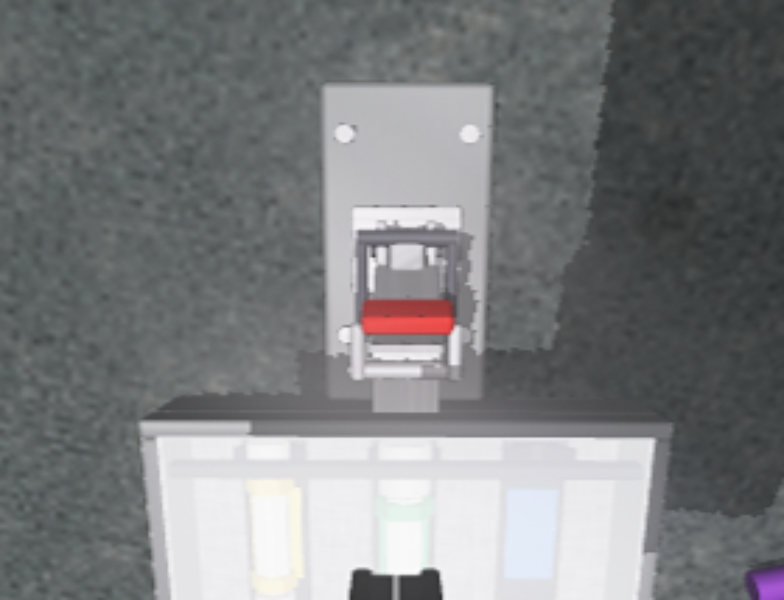

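servo_tool(
  rows=[-20,-3,0,0,1,-38,-6.5,0,0,1,-38,-6.5,-25,0,1,-38,-6.5,-55,0,1,-38,-6.5,-85,0,1,-38,-6.5,-102,0,1,-38,-6.5,-108,0,1,-38,-6.5,-108,0,1,-38,-6.5,-108,0,1,-38,-6.5,-108,0,1],
)

```text
time_s: 31.88
tool_pos: [0.5508, -0.0266, 0.0481]
tool_rot: [-106.1, 89.8, -4.1]
force: [-1.0, 0.2, 0.9]
grip_width: 0.0007
```

servo_tool(
  rows=[0,0,0,0,1,0,0,0,0,1,0,0,0,0,1],
)

```text
time_s: 32.13
tool_pos: [0.55, -0.0268, 0.0474]
tool_rot: [-118.4, 89.9, -16.4]
force: [-0.5, -0.3, 0.1]
grip_width: 0.0005
```

```bash
python3 lid.py k4 wrist
```

```text
t 32.13 tcp mm [550.  -26.8  47.4] jaw deg 102.0 tooly -168.0 F [-0.5 -0.3  0.1] w 0.5 q [44.0, 22.0, -51.0, 106.0, 20.0, 61.0, 87.0]
tip local mm [-76.7   0.2] tip z 61.9
```

View pics/k4_wrist.png

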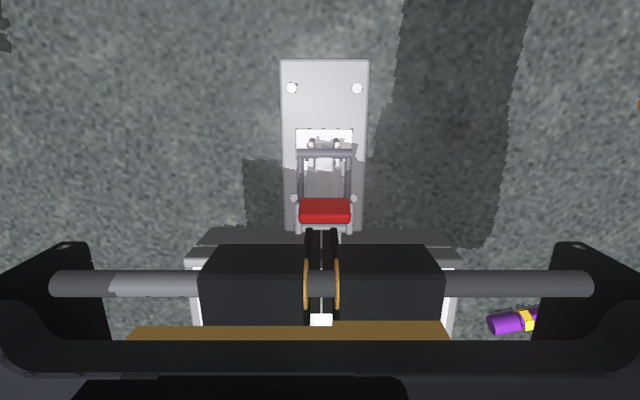

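servo_tool(
  rows=[-8,-1.7,1,0,1,-16,-3.3,2,0,1,-24,-5,2,0,1,-31,-6.4,3,0,1,-38,-7.9,4,0,1,-45,-9.3,4,0,1,-51,-10.6,4,0,1,-56,-11.6,4,0,1,-56,-11.6,4,0,1],
)

```text
time_s: 32.93
tool_pos: [0.4932, -0.0387, 0.051]
tool_rot: [-134.3, 89.9, -32.3]
force: [2.2, 0.7, 0.8]
grip_width: 0.0003
```

```bash
python3 lid.py k5 wrist
```

```text
t 32.93 tcp mm [493.2 -38.7  51. ] jaw deg 102.0 tooly -168.0 F [2.2 0.7 0.8] w 0.3 q [51.0, 14.0, -54.0, 114.0, 13.0, 59.0, 93.0]
tip local mm [-134.7    0.2] tip z 65.5
```

View pics/k5_wrist.png

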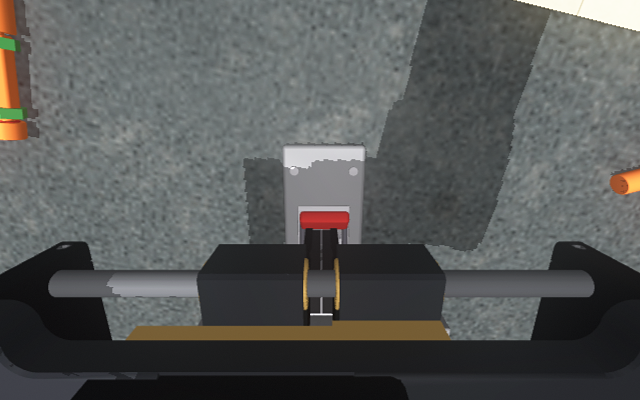

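servo_tool(
  rows=[-4,-1,0,0,1,-8,-1.7,-1,0,1,-12,-2.5,-3,0,1,-16,-3.3,-7,0,1,-19,-4,-12,0,1,-22,-4.6,-17,0,1,-25,-5.2,-22,0,1,-27,-5.6,-27,0,1,-28,-5.8,-31,0,1,-28,-5.8,-32,0,1],
)

```text
time_s: 33.82
tool_pos: [0.4641, -0.0443, 0.0196]
tool_rot: [94.7, 89.7, -163.3]
force: [-11.1, 1.2, 28.7]
grip_width: 0.0006
```

```bash
python3 lid.py k6 wrist
```

```text
t 33.82 tcp mm [464.1 -44.3  19.6] jaw deg 102.0 tooly -168.0 F [-11.1   1.2  28.7] w 0.6 q [53.0, 13.0, -54.0, 118.0, 13.0, 55.0, 93.0]
tip local mm [-164.4    0.5] tip z 34.1
```

View pics/k6_wrist.png

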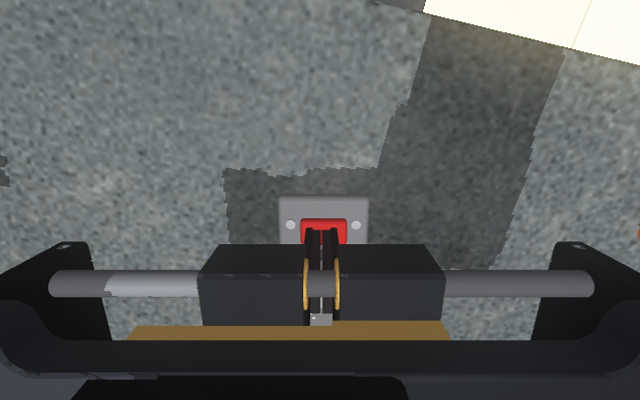

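Lever is down, pressed with 29 N. I'll lift off and inspect.

servo_tool(
  rows=[0,0,10,0,1,0,0,40,0,1,0,0,75,0,1,0,0,110,0,1,30,6,135,0,1,65,13,150,0,1,100,20,150,0,1,120,24,150,0,1,120,24,150,0,1,120,24,150,0,1],
)

```text
time_s: 34.7
tool_pos: [0.5853, -0.0192, 0.1674]
tool_rot: [33.0, 89.8, 135.0]
force: [-0.9, -0.1, -0.9]
grip_width: -0.0001
```

servo_tool(
  rows=[0,0,0,0,1,0,0,0,0,1,0,0,0,0,1,0,0,0,0,1,0,0,0,0,1],
)

```text
time_s: 35.12
tool_pos: [0.5851, -0.0207, 0.1688]
tool_rot: [-177.0, 89.9, -75.1]
force: [-0.4, 0.2, 1.0]
grip_width: 0.0004
```

```bash
python3 f.py k7
python3 -c "
import cv2
i=cv2.imread('pics/k7.png');cv2.imwrite('pics/k7z.png',cv2.resize(i[0:240,180:460],None,fx=2.8,fy=2.5))"; python3 lid.py k8 scene
```

```text
t 35.12 tcp mm [585.1 -20.7 168.8] jaw deg 101.9 tooly -168.1 F [-0.4  0.2  1. ] w 0.4 q [46.0, 20.0, -57.0, 94.0, 17.0, 75.0, 88.0]
loop_bar 0.83 [329.0, 133.0, 44.0, 24.0] 
 [[-102.9, -20.8, 9.1], [-92.4, -12.3, 42.3], [-84.7, 18.6, 45.9]]
loop_bar 0.52 [51.0, 186.0, 54.0, 38.0] 
 [[-47.5, -338.7, 2.2], [-28.0, -315.5, 13.0], [-8.0, -299.9, 17.2]]
lever 0.63 [323.0, 94.0, 38.0, 104.0] 
 [[-176.0, -15.8, 21.8], [-142.7, 0.3, 33.7], [-87.9, 15.9, 43.8]]
lever_tip 0.89 [325.0, 91.0, 37.0, 108.0] 
 [[-175.6, -15.5, 22.9], [-143.6, 0.3, 33.7], [-87.3, 15.9, 43.9]]
keeper_seat 0.84 [322.0, 189.0, 181.0, 119.0] 
 [[-64.4, -82.2, 39.4], [-27.5, -0.8, 51.4], [17.0, 81.7, 52.5]]
lid 0.6 [469.0, 322.0, 44.0, 12.0] 
 [[156.8, 170.9, 3.5], [162.0, 196.4, 8.3], [169.0, 223.6, 11.0]]
lid 0.59 [324.0, 92.0, 36.0, 104.0] 
 [[-176.0, -15.9, 21.5], [-143.5, 0.2, 33.6], [-90.7, 15.8, 43.1]]
red 477 [[-178.8, -12.2, 33.0], [-171.9, 0.9, 34.5], [-165.0, 13.2, 36.1]]
-180 7 z [32.9 33.7 34.5] y [-13.2   8.6]
-175 6 z [33.2 34.3 35.7] y [-13.2 -13.2]
-170 5 z [33.1 34.  35.6] y [-13.3 -13.2]
-165 118 z [3
[... 389 characters left out ...]
11 z [26.1 30.6 33.7] y [-16.8  16.9]
-115 58 z [28.3 30.9 32.5] y [-16.8  16.9]
-110 40 z [31.6 32.8 34.6] y [-16.7  16.8]
-105 63 z [34.3 38.1 40.3] y [-18.5  18.6]
-100 72 z [36.7 40.3 42.4] y [-18.5  18.6]
-95 206 z [37.3 43.1 51. ] y [-17.3  17.6]
-90 173 z [43.1 45.8 52.2] y [-18.3  18.5]
-85 151 z [ 37.2  39.5 276.3] y [-17.  26.]
-80 8524 z [259.7 272.7 277.8] y [-28.4  28.4]
-75 3836 z [267.3 276.9 278. ] y [-27.9  28. ]
-70 20779 z [276.7 291.6 301.1] y [-28.3  27.9]
-65 3097 z [ 38.3 281.3 296.7] y [-28.3  29.1]
t 35.42 tcp mm [585.4 -20.2 168.6] jaw deg 102.0 tooly -168.0 F [-0.5 -0.2  1.3] w 0.4 q [46.0, 20.0, -57.0, 94.0, 17.0, 75.0, 88.0]
tip local mm [-40.7  -0.4] tip z 183.1
```

View pics/k7z.png

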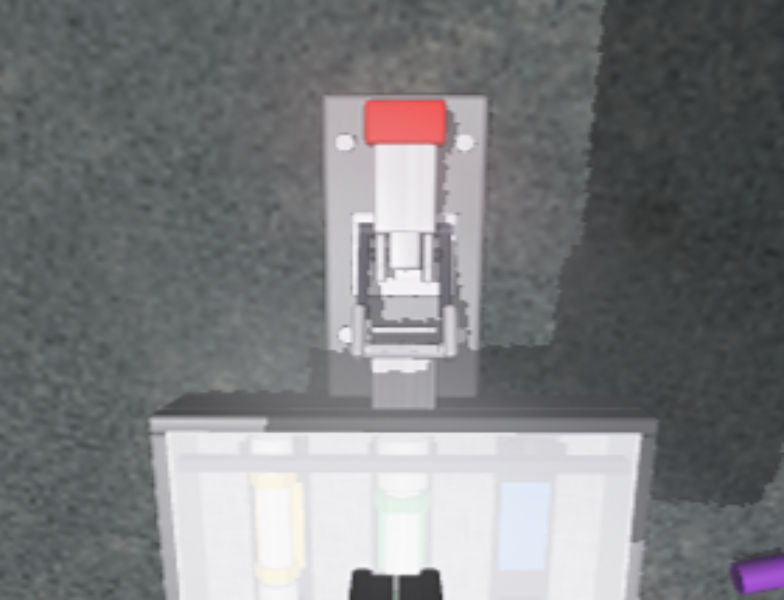

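View pics/k8_scene.png

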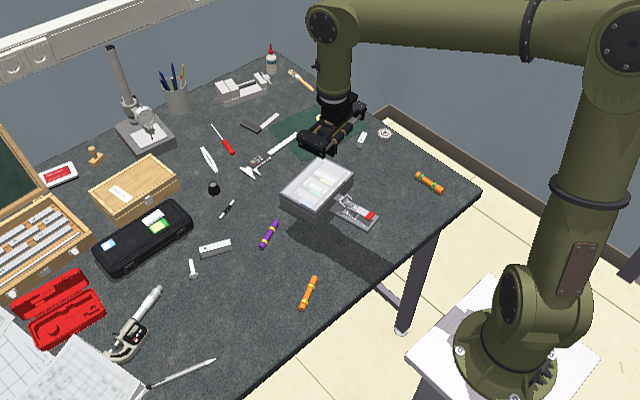

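```bash
python3 -c "
from h import *
sign_off(); show()"
```

```text
the job is handed in; nothing more can be done
the job is handed in; nothing more can be done
```

The job is handed in at about 35 s: both gauges are in their cradles, the lid is shut and the latch is snapped down over the keeper.

- **Gauges:** Only the green and yellow gauges were on the table; I found no blue one in any view. With the lid still open, both measured within about 2.5 mm of centre along the groove. Their axis heights were 25.8 and 23.1 mm above the table, against 26.1 and 23.3 mm expected. Through the closed window they still lie in their cradles, but I could not measure them there.
- **Lid and latch:** I swung the lid shut from behind. Pushing the lever up past vertical made the loop drop behind the lip, and I then pressed the lever flat. At the last check the lid top was at 52.5 mm, the lever's height was even along its whole length with the pad at about 35 mm, and the bar was behind the lip. The loop's stretch could only be inferred from that. The gripper was clear of everything and no bystander was touched.
- **Finger length disagreed with the text:** My first grasp of the green gauge closed on nothing. All three cameras put the fingertips about 15 mm behind the tool origin, not 11 mm ahead as stated. I used the measured value from then on, and the gauge heights, lid and lever contacts agreed with it.
- **Scene camera offset:** It read several millimetres differently from the wrist camera, so I relied on the wrist camera for placing.
- **Contact forces:** The fingertips pressed the lid with about 37 N and the lever with about 29 N.

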